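# Find the heavy side of a waxed turning blank on the lathe and hold it down

## Task

The dark red wax-dipped blank on the little lathe is heavier on one side, and the wax hides which. Take it by the rim, turn it by hand on the stiff spindle and feel where the weight pulls, then turn it until the heavy side is straight down, below the spindle. Finish still gripping the blank by the rim, keeping it steady there so that I can mark the light side, and leave the tools and bottles lying about undisturbed.

Things in the scene. Friction and masses are not known exactly. Their poses are not given: they have to be found in the camera images.
- lathe: small green wood lathe fixed to the bench. Origin on the bench top straight below the middle of the blank; x axis to the lathe's back, z up; its level spindle lies 190 above the bench along the lathe's y axis, headstock and motor on the +y side, tool rest and tailstock on the -y side. Bed top at 85 high
- blank: round dark red wax-dipped wooden blank, 180 in diameter, 50 thick, about 1.3 kg, on the lathe's spindle. Origin in its middle, on the spindle axis. Turns round and round about its own y axis (always along the lathe's y axis, to the headstock). Its z axis points to the single white chalk stroke on the rim; two strokes lie 120 degrees from it (from z towards x), three at 240
- blank_mark (a point): the single white chalk stroke, middle of the rim, 90 from the spindle axis; it turns with the blank. The heavy side lies at an unknown turn from it, different every time; nothing to be seen tells where. It is never within 40 degrees of straight down at the start. Only the rim and the outer part of both faces are clear to grip: behind the blank sits a faceplate 90 across
- axle (a point): point on the spindle axis in the middle of the blank, fixed to the lathe, axes as the lathe's. The rules' spindle_c0 is the blank's unseen dense heart, 45 off this axis. The blank's weight pulls its heavy side down with a moment of 0.16 to 0.22 N m when that side is level with the axis (less by the sine elsewhere); belt and bearings drag with a steady 0.28 N m either way round, so it stays where it is left
- headstock (a point): middle of the headstock's face, on the spindle axis, 50 from the blank's back face (the gap for a finger); the headstock's arched top reaches 60 above the axis. On the other side of the blank the nearest thing, the tool rest (its bar at axis height, in front of the axis), begins 60 from the blank's open face
- gouge: turning gouge with a pale wooden handle, 368 long, lying along the lathe in front of it; a bystander
- glue: yellow glue bottle, 60 across, 170 high, standing; a bystander
- wax_jar: amber jar with a brass lid, 72 across, 65 high, standing; a bystander
- clamp: red spring clamp, 140 long, lying; a bystander
- pencil: flat red carpenter's pencil, 170 x 13 x 8, lying; a bystander

How it is judged:
By the outcome, as a careful person would: the job done as asked, in the order asked, and still so for the second after the job is handed in, while the arm keeps its last pose, push and grip.
It also fails if it takes over 72 s, if anything falls off the work surface, if the arm or the gripper's body presses on something with over 40 N, if the wrist force passes 120 N, or if a joint passes its speed limit or range.

## Robot

A 6-joint arm with a two-finger parallel gripper is mounted at the origin on the work surface. World frame = base frame: x ahead of the robot, y to its left, z up, the work surface at z = 0. Lengths are in m, angles in rad, forces in N, time in s.
With the tool pointing down it reaches from about 0.275 to 0.825 m from the base axis. Payload 5.2 kg.
Tool frame: the origin (TCP) lies midway between the tips of the shut fingers; the grasp point (between the pads) lies robot.grip_depth behind it (robot.grip_depth is the distance from the TCP to the grasp point, in m); z points along the fingers, y is the line along which they close (so a half turn about z gives the same grasp; the last joint's range is limited). The gripper opens to 93 mm and grips with 3 to 60 N. Pads are 15 mm wide; open, the fingers measure 128 mm over their backs; the gripper's body (75 mm by 188 mm) begins 65 mm behind the grasp point.
Start: joints at [0.941, 0.259, 1.535, -0, 1.348, -0.203], TCP at [0.228, 0.501, 0.187] pointing down, gripper open.
Joint ranges: [-3.14, 3.14], [-0.91, 2.08], [0.19, 2.58], [-1.22, 4.36], [0.22, 2.71], [-3.12, 3.12]. Speed limits (rad/s): [2.57, 2.57, 3.14, 3.14, 3.14, 3.14].

## Interface

Orientations are given as a unit quaternion [w, x, y, z].
In Python, from station import robot, optics gives the robot as it stands.
- The arm moves only by the tool apply_moves, never from a script. Its argument "plan" is a list of rows, each a list of 5 numbers: the shift along the tool's x, y, z in units of 40 mm (1.0 is 40 mm), then the turn about the tool's z in degrees, then the closure in counts, from 0 (fully open) to 255 (shut). In form: [[x, y, z, spin, jaw], ...]. A call has 1 to 20 rows; each row is the pose to reach, as a shift and turn from the pose commanded when the call began, along the tool's axes at that moment; what a row does not reach only later rows make up. A row lasts 1/8 s, in which the tool goes at most 62.5 mm and 10.7 degrees, less where a joint would pass 70% of its speed; a pose out of reach is approached as far as the arm can. A call with a gripper value outside its range is refused whole. The fingers move at their own pace and stop on an object; the grip force is fixed at half the most. Time passes only in rows, so rows that repeat a pose let the fingers close. It gives the time, the measured TCP pose, the force, the opening and the grip force at its end, in the units of the state.
- robot.get_obs(): the state, without advancing time (a new reading comes with each control period).
- optics.grab_frame(name): name is "side" or "top" or "wrist"; returns a dict with "pixels" (420x560x3 uint8, red, green, blue), "z_map" (420x560 float32, m along the optical axis (not along the pixel's ray), 0 where there is no reading), "K" (3x3 intrinsics, pixels), "R" (3x3) and "t" (3): a world point X has camera coordinates R X + t; the wrist camera has in their place "hand_eye" (4x4, takes a point from camera to tool coordinates, whose origin is the TCP and whose axes are the flange's). Camera axes: x right, y down, z forward; pixel columns grow to the right and rows downward; lengths in m; the calibration is good to about 2 mm. A picture is of the moment at which its call begins: read the wrist's pose just before it.
- robot.finish_job(): hands the job in; it is judged then, once.
The state is a dict: "t": time; "q": joint angles; "joint_velocities": joint speeds; "joint_torque": joint torques, N m; "ee_pos": TCP position; "orientation": TCP orientation; "force": force on the tool from outside, world axes, zero at the start; "torque": the same for the moment, N m; "gripper_width": finger opening in m; "finger_force": force on a finger pad.
Only numpy, scipy, OpenCV 4.12 (cv2) and the standard library are available. Lean on these libraries where they do the work, as an engineer would, in place of code of your own. Each camera call takes 0.05 s, during which the arm holds its last target. There are 200 camera calls.

## Working session

There is one attempt and no reset: what is moved stays moved. The work goes in short steps, Python scripts to look and compute and a tool call to move; the robot and the scene stay as the last step left them, time stands still between calls to the robot, and variables do not carry over. Pictures are saved under pics/ and viewed, at most 10 in all, crops included, and the job is handed in when it is done.

Besides the shell and the picture viewer there is one more tool, called after ">>>" as a command line: name --pt "numbers of a row" for each row, then --argument value for the rest. apply_moves: Moves the arm, as the interface text tells. Its arguments: {"type":"object","properties":{"plan":{"type":"array","items":{"type":"array","items":{"type":"number"}}}},"required":["plan"]}

```bash
ls; mkdir -p pics
python3 - <<'E'
from station import robot, optics
import cv2, numpy as np, pickle
o=robot.get_obs(); print(o, robot.grip_depth)
for n in ["side","top"]:
    f=optics.grab_frame(n); cv2.imwrite(f"pics/{n}0.png",cv2.cvtColor(f["pixels"],cv2.COLOR_RGB2BGR)); pickle.dump(f,open(n+"0.pkl","wb")); print(f["K"],f["R"],f["t"])
E
```

```text
pics
{'t': 0.0, 'q': array([ 9.41203297e-01,  2.59343850e-01,  1.53604659e+00, -1.99195413e-05,
        1.34802347e+00, -2.02812452e-01]), 'joint_velocities': array([-0.00078984, -0.00035466,  0.00041899,  0.00047484,  0.00068381,
       -0.00022176]), 'joint_torque': array([ 2.08461097e-04, -4.37292874e+01, -2.84008902e+01,  7.18443445e-02,
        4.13689180e-02, -9.07806839e-05]), 'ee_pos': array([0.22730094, 0.50017699, 0.18603197]), 'orientation': array([-3.59275470e-04,  2.11772256e-01,  9.77318619e-01, -8.36814630e-04]), 'force': array([-0.07148012,  0.77478117,  0.26837577]), 'torque': array([ 0.01413472, -0.02873812, -0.03135847]), 'finger_force': 0.0, 'gripper_width': 0.09307287242880888} 0.0188
[[407.67769077   0.         277.32791775]
 [  0.         407.67769077 212.46631515]
 [  0.           0.           1.        ]] [[ 0.90672439 -0.42171747 -0.00229362]
 [-0.23613221 -0.50318087 -0.83129453]
 [ 0.34941732  0.75429662 -0.55582744]] [-0.48580131  0.28572516  0.88477924]
[[389.1846246    0.         279.21921341]
 [  0.         389.1846246  207.9780179 ]
 [  0.           0.           1.        ]] [[ 0.02581085 -0.9994194   0.02224099]
 [-0.99296653 -0.02820311 -0.11498721]
 [ 0.11554772 -0.01911664 -0.99311796]] [-0.02886007  0.57148459  1.003166  ]
```

View pics/side0.png

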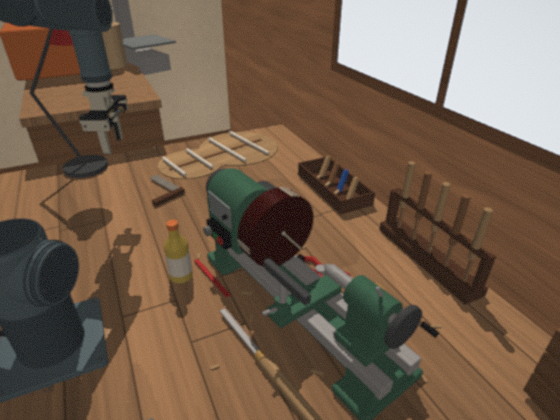

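View pics/top0.png

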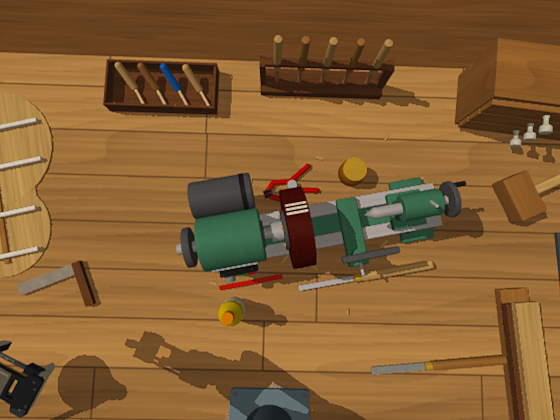

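The side view shows the blank's open face at about (278,228), with the tailstock towards the lower right. The top view shows the blank edge-on at about (298,227), with three strokes at (297,208), slightly behind the top. Next I'll fit its pose from depth.

```bash
cat > h.py <<'E'
import numpy as np, cv2, pickle
def cloud(f):
    v,u=np.mgrid[0:420,0:560]; z=f["z_map"]; K=f["K"]
    c=np.stack([(u-K[0,2])/K[0,0]*z,(v-K[1,2])/K[1,1]*z,z],-1)
    return (c-f["t"])@f["R"]
def red(f):
    h=cv2.cvtColor(f["pixels"],cv2.COLOR_RGB2HSV).astype(int); p=f["pixels"].astype(int)
    return ((h[...,0]<8)|(h[...,0]>170))&(h[...,1]>130)&(h[...,2]<110)&(f["z_map"]>0)
E
python3 - <<'E'
from h import *
f=pickle.load(open("side0.pkl","rb")); P=cloud(f); m=red(f)
b=np.zeros_like(m); b[180:272,235:318]=1
X=P[m&b]; X=X[X[:,2]>0.09]; print(len(X))
# ransac plane
rng=np.random.default_rng(0); best=None
for _ in range(400):
    a=X[rng.choice(len(X),3,False)]; n=np.cross(a[1]-a[0],a[2]-a[0]); n/=np.linalg.norm(n)+1e-12
    i=abs((X-a[0])@n)<.003
    if best is None or i.sum()>best.sum(): best=i
Y=X[best]; c=Y.mean(0); n=np.linalg.svd(Y-c)[2][2]; n*=np.sign(n[1]); print(best.sum(),n,np.degrees(np.arctan2(-n[0],n[1])))
e1=np.cross(n,[0,0,1]); e1/=np.linalg.norm(e1); e2=np.cross(e1,n)
q=np.c_[(Y-c)@e1,(Y-c)@e2].astype(np.float32)
(cc,r)=cv2.minEnclosingCircle(q); C=c+cc[0]*e1+cc[1]*e2; print("face centre",C,r,"mid",C+.025*n)
yaw=np.arctan2(-n[0],n[1]); C=C+.025*n
ft=pickle.load(open("top0.pkl","rb")); Pt=cloud(ft); m=red(ft); b=np.zeros_like(m); b[180:272,270:325]=1
T=Pt[m&b]; T=T[T[:,2]>.2]; ax=np.array([-np.sin(yaw),np.cos(yaw)]); bx=np.array([np.cos(yaw),np.sin(yaw)])
d=(T[:,:2]-C[:2]); print("top along axis",np.percentile(d@ax,[1,50,99]),"rad dist",np.percentile(np.hypot(d@bx,T[:,2]-C[2]),[5,50,95]), "zmax",T[:,2].max())
# heights around in lathe frame
for A,nm in((Pt,"top"),(P,"side")):
    D=A[...,:2]-C[:2]; lx=D@bx; ly=D@ax; z=A[...,2]
    for y0 in np.arange(-.20,.25,.03):
        row=[]
        for x0 in np.arange(-.15,.19,.03):
            k=(abs(lx-x0)<.015)&(abs(ly-y0)<.015)
            row.append("%4d"%(1000*np.max(z[k])) if k.any() else "  . ")
        if nm=="top":print("%.2f"%y0,*row)
# chalk
px=ft["pixels"].astype(int); w=(px.min(-1)>150)&b
d=Pt[w]; a=np.degrees(np.arctan2((d[:,:2]-C[:2])@bx,d[:,2]-C[2])); print("chalk ang from top towards +x",np.round(np.sort(a)), np.argwhere(w)[:,0])
E
```

```text
2323
1654 [-0.20573559  0.9785995  -0.0039869 ] 11.872658689979405
face centre [ 0.51144452 -0.07632862  0.19287139] 0.08806160092353821 mid [ 0.50630113 -0.05186364  0.19277171]
top along axis [-0.02304201  0.0019738   0.02449106] rad dist [0.08056031 0.08530938 0.09335219] zmax 0.2825543569436846
-0.20   27   23  205  196   89  205  202   88   41   69   70   66
-0.17   28  108  205  199  109  204  201  108   37   69   68   64
-0.14   27  130  205  189  110  111  111  109    4   38   37    3
-0.11   18  106  207  110  111  110  111  109    5    5    5    5
-0.08   18    5  205   86   87   67   88   89   16   18    8   16
-0.05   19    4    9   86   88   68   88   89    2   16   17   18
-0.02   19    4  226  265  278  282  281  272  248   24   23    4
0.01   17    5  226  264  280  282  280  272  248   17   17    4
0.04    3    9   11   86  230  236  234  212   16   19   18    4
0.07    3   10   12  216 1062  249  248  231  159  162  159    5
0.10    5    9  127  220  247  252  250  236  170  174  169    2
0.13    3   11  126  222  246  252  251  236  170  173  167    5
0.16  127   1
[... 957 characters left out ...]
154. 154. 154. 154. 154. 154.
 155. 155. 155. 156. 156. 156. 156. 157. 157. 158. 158.] [181 181 181 181 181 182 182 182 183 184 184 185 185 185 185 185 186 186
 186 186 186 186 202 202 202 202 202 203 203 203 203 203 204 204 204 204
 204 204 205 205 205 205 206 206 206 206 206 206 207 207 207 207 207 207
 207 208 208 208 208 208 208 209 209 209 209 209 209 210 210 210 210 210
 211 211 211 211 211 211 211 212 212 212 212 212 212 212 212 212 212 212
 212 212 213 213 213 213 213 213 213 213 213 213 213 213 214 214 214 214
 214 214 214 214 214 215 215 215 215 215 215 215 216 216 216 216 216 216
 217 217 217 217 229 229 229 229 230 230 230 230 230 230 230 230 230 231
 231 231 231 231 231 232 232]
```

Run:
```python
import cv2
a=cv2.imread("pics/side0.png")[170:280,225:335]; b=cv2.imread("pics/top0.png")[170:280,245:355]
cv2.imwrite("pics/crop0.png",cv2.resize(cv2.hconcat([a,b]),(800,400),interpolation=cv2.INTER_CUBIC))
```

```text
(no output)
```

View pics/crop0.png

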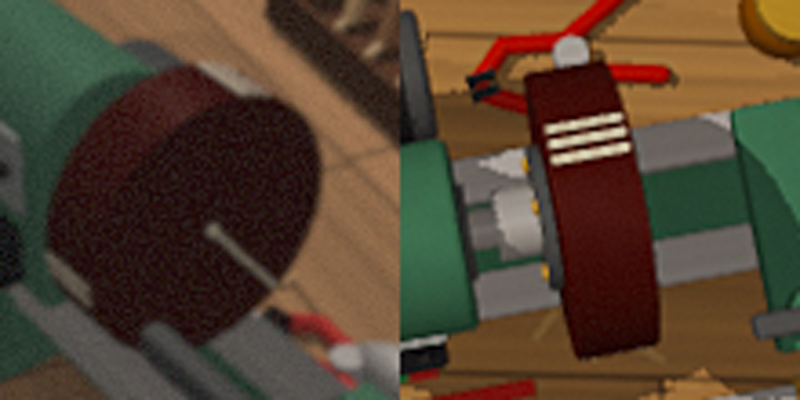

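The crop shows three strokes at crop (585,140) on the rim, about 22° from the top towards the back. The faceplate and headstock are on the left. I'll refine the centre from the rim's curve and compute the hover move.

```bash
cat >> h.py <<'E'
from scipy.spatial.transform import Rotation as Rn
YAW=np.radians(11.87)
def units(obs,target):
    q=obs["orientation"]; R=Rn.from_quat([q[1],q[2],q[3],q[0]]).as_matrix()
    s=np.degrees(np.arctan2(*(R.T@[-np.sin(YAW),np.cos(YAW),0])[[0,1]]))
    return (R.T@(np.array(target)-obs["ee_pos"]))/.04, -s
E
python3 - <<'E'
from h import *
from scipy.optimize import least_squares
from station import robot
f=pickle.load(open("top0.pkl","rb")); P=cloud(f); m=red(f); b=np.zeros_like(m); b[180:272,270:325]=1
X=P[m&b]; X=X[X[:,2]>.2]
def res(p,X):
    bx=np.array([np.cos(p[2]),np.sin(p[2])]); return np.hypot((X[:,:2]@bx)-p[0],X[:,2]-p[1])-.09
s=least_squares(lambda p:res([p[0],p[1],YAW],X),[.49,.19],loss='soft_l1',f_scale=.002); print(s.x,np.std(s.fun))
bx=np.array([np.cos(YAW),np.sin(YAW)]);ax=np.array([-np.sin(YAW),np.cos(YAW)])
# along-axis centre from edges, rows; slope check of yaw
l=X[:,:2]@bx-s.x[0]; a=X[:,:2]@ax
for x0 in np.arange(-.06,.08,.02):
    k=abs(l-x0)<.008; print(round(x0,2),np.percentile(a[k],[1,99]).round(4))
E
```

```text
[0.4914054  0.18895463] 0.0056852544229390066
-0.06 [-0.178  -0.1306]
-0.04 [-0.1779 -0.1306]
-0.02 [-0.178  -0.1306]
0.0 [-0.1776 -0.1304]
0.02 [-0.1778 -0.1303]
0.04 [-0.1776 -0.1303]
0.06 [-0.1771 -0.1303]
0.08 [-0.1766 -0.1303]
```

```bash
cat >> h.py <<'E'
C=np.array([.5126,-.0496,.190]); bx=np.array([np.cos(YAW),np.sin(YAW),0])
def tgt(th,z=None,r=.078):
    t=np.radians(th); p=C+bx*r*np.sin(t); p[2]+=r*np.cos(t)-.0188
    if z: p[2]=z
    return p
E
python3 - <<'E'
from h import *; from station import robot
print(units(robot.get_obs(),tgt(-60,.37)))
E
```

```text
(array([-10.81967596, -10.56885084,  -4.58408346]), np.float64(-36.32239531969216))
```

>>> apply_moves --pt "0 0 -1.5 0 0" --pt "0 0 -3 0 0" --pt "0 0 -4.6 0 0" --pt "-1 -1 -4.6 -10 0" --pt "-2 -2 -4.6 -20 0" --pt "-3 -3 -4.6 -30 0" --pt "-4 -4 -4.6 -36.3 0" --pt "-5 -5 -4.6 -36.3 0" --pt "-6 -6 -4.6 -36.3 0" --pt "-7 -7 -4.6 -36.3 0" --pt "-8 -8 -4.6 -36.3 0" --pt "-9 -9 -4.6 -36.3 0" --pt "-10 -10 -4.6 -36.3 0" --pt "-10.8 -10.6 -4.6 -36.3 0" --pt "-10.8 -10.6 -4.6 -36.3 0" --pt "-10.8 -10.6 -4.6 -36.3 0" --pt "-10.8 -10.6 -4.6 -36.3 0"

```text
t: 2.22
ee_pos: [0.445, -0.063, 0.3711]
orientation: [0.0, -0.104, 0.995, 0.0]
force: [-0.3, 0.8, -0.2]
gripper_width: 0.093
finger_force: 0.0
```

Run:
```python
from h import *; from station import robot,optics
o=robot.get_obs(); print(o["t"],o["ee_pos"],o["q"],o["force"],o["torque"]); print(units(o,tgt(-60)))
f=optics.grab_frame("top"); cv2.imwrite("pics/top1.png",cv2.cvtColor(f["pixels"],cv2.COLOR_RGB2BGR)[100:310,160:440].repeat(2,0).repeat(2,1))
f=optics.grab_frame("wrist"); w=cv2.cvtColor(f["pixels"],cv2.COLOR_RGB2BGR); cv2.imwrite("pics/w1.png",w); print(f["hand_eye"])
```

```text
2.225 [ 0.44497043 -0.06295987  0.37112227] [-3.89891317e-01  1.02511643e-02  1.38825464e+00  2.37072882e-04
  1.74280423e+00 -2.16891285e+00] [-0.28791525  0.82584223 -0.18133128] [ 0.04606877 -0.01505934  0.01637313]
(array([-0.03304512, -0.02109048,  4.02306839]), np.float64(0.06275182724251595))
[[ 6.98779867e-04 -9.68060503e-01 -2.50715722e-01  7.03376946e-02]
 [ 9.99999742e-01  7.17746794e-04  1.57842709e-05  5.39955265e-04]
 [ 1.64670277e-04 -2.50715669e-01  9.68060755e-01 -1.96770460e-01]
 [ 0.00000000e+00  0.00000000e+00  0.00000000e+00  1.00000000e+00]]
```

View pics/w1.png

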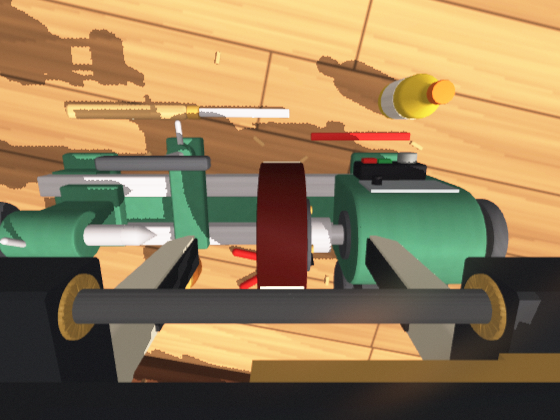

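The wrist view shows the blank's rim at columns 258–307, centred between the fingers. The path down is clear.

>>> apply_moves --pt "0 0 1.3 0 0" --pt "0 0 2.5 0 0" --pt "0 0 3.4 0 0" --pt "0 0 4 0 0" --pt "0 0 4 0 0" --pt "0 0 4 0 0"

```text
t: 3.08
ee_pos: [0.446, -0.064, 0.2121]
orientation: [0.001, -0.104, 0.995, -0.0]
force: [0.7, -0.4, 0.1]
gripper_width: 0.0931
finger_force: 0.0
```

>>> apply_moves --pt "0 0 0 0 255" --pt "0 0 0 0 255" --pt "0 0 0 0 255" --pt "0 0 0 0 255" --pt "0 0 0 0 255" --pt "0 0 0 0 255"

```text
t: 3.82
ee_pos: [0.4451, -0.0632, 0.2107]
orientation: [-0.0, -0.103, 0.995, 0.001]
force: [-0.7, 4.4, 1.3]
gripper_width: 0.0494
finger_force: 30.0
```

```bash
cat >> h.py <<'E'
F0=np.array([-.29,.82,-.2]); T0=np.array([.046,-.015,.016]); ay=np.array([-np.sin(YAW),np.cos(YAW),0])
def mom(o):
    p=o["ee_pos"]; g=p+[0,0,.0188]; F=o["force"]-F0; T=o["torque"]-T0; d=g-C
    th=np.degrees(np.arctan2(d@bx,d[2])); r=np.hypot(d@bx,d[2])
    return dict(t=round(o["t"],2),th=round(th,1),r=round(r,4),F=F.round(2),T=T.round(3),Fx=round(F@bx,2),Ty=round(T@ay,3),
      Mg=round(-(np.cross(d,F)@ay),3),w=round(o["gripper_width"],4),ff=round(o["finger_force"],1))
E
python3 -c "
from h import *; from station import robot
o=robot.get_obs(); print(mom(o),o['ee_pos'])"
```

```text
{'t': 3.83, 'th': np.float64(-60.1), 'r': np.float64(0.0794), 'F': array([-0.39,  3.61,  1.52]), 'T': array([ 0.802,  0.228, -0.03 ]), 'Fx': np.float64(0.36), 'Ty': np.float64(0.058), 'Mg': np.float64(-0.119), 'w': 0.0494, 'ff': 30.0} [ 0.44508182 -0.0631689   0.21074374]
```

Run:
```python
import numpy as np
r=1.97
for a in range(-60,60,20):
    for s,g in((1,a),(-1,a+20)):
        th=np.radians(g+s*np.array([5,10,15,20])); t0=np.radians(g)
        print(g,g+s*20,[[round(-r*(np.sin(t)-np.sin(t0)),2),0,round(-r*(np.cos(t)-np.cos(t0)),2),0,255] for t in th])
```

```text
-60 -40 [[np.float64(-0.09), 0, np.float64(-0.14), 0, 255], [np.float64(-0.2), 0, np.float64(-0.28), 0, 255], [np.float64(-0.31), 0, np.float64(-0.41), 0, 255], [np.float64(-0.44), 0, np.float64(-0.52), 0, 255]]
-40 -60 [[np.float64(0.13), 0, np.float64(0.12), 0, 255], [np.float64(0.24), 0, np.float64(0.24), 0, 255], [np.float64(0.35), 0, np.float64(0.38), 0, 255], [np.float64(0.44), 0, np.float64(0.52), 0, 255]]
-40 -20 [[np.float64(-0.14), 0, np.float64(-0.1), 0, 255], [np.float64(-0.28), 0, np.float64(-0.2), 0, 255], [np.float64(-0.43), 0, np.float64(-0.28), 0, 255], [np.float64(-0.59), 0, np.float64(-0.34), 0, 255]]
-20 -40 [[np.float64(0.16), 0, np.float64(0.07), 0, 255], [np.float64(0.31), 0, np.float64(0.15), 0, 255], [np.float64(0.46), 0, np.float64(0.24), 0, 255], [np.float64(0.59), 0, np.float64(0.34), 0, 255]]
-20 0 [[np.float64(-0.16), 0, np.float64(-0.05), 0, 255], [np.float64(-0.33), 0, np.float64(-0.09), 0, 255], [np.float64(-0.5), 0, np.float64(-0.11), 0, 255], [np.float64(-0.67), 0, np.float64(-0.12), 0, 255]]
0 -20 [[np.float64(0.17), 0, np.float64(0.01), 0, 255], [
[... 681 characters left out ...]
), 0, np.float64(0.24), 0, 255], [np.float64(-0.59), 0, np.float64(0.34), 0, 255]]
40 20 [[np.float64(0.14), 0, np.float64(-0.1), 0, 255], [np.float64(0.28), 0, np.float64(-0.2), 0, 255], [np.float64(0.43), 0, np.float64(-0.28), 0, 255], [np.float64(0.59), 0, np.float64(-0.34), 0, 255]]
40 60 [[np.float64(-0.13), 0, np.float64(0.12), 0, 255], [np.float64(-0.24), 0, np.float64(0.24), 0, 255], [np.float64(-0.35), 0, np.float64(0.38), 0, 255], [np.float64(-0.44), 0, np.float64(0.52), 0, 255]]
60 40 [[np.float64(0.09), 0, np.float64(-0.14), 0, 255], [np.float64(0.2), 0, np.float64(-0.28), 0, 255], [np.float64(0.31), 0, np.float64(-0.41), 0, 255], [np.float64(0.44), 0, np.float64(-0.52), 0, 255]]
```

>>> apply_moves --pt "-0.09 0 -0.14 0 255" --pt "-0.2 0 -0.28 0 255" --pt "-0.31 0 -0.41 0 255" --pt "-0.44 0 -0.52 0 255"

```text
t: 4.32
ee_pos: [0.4623, -0.0594, 0.2289]
orientation: [-0.002, -0.103, 0.995, 0.002]
force: [5.6, 2.6, -20.8]
gripper_width: 0.0491
finger_force: 30.0
```

Run:
```python
from h import *; from station import robot,optics
for i in range(3):
    o=robot.get_obs(); print(mom(o)); optics.grab_frame("side")
f=optics.grab_frame("side");cv2.imwrite("pics/s2.png",cv2.cvtColor(f["pixels"],cv2.COLOR_RGB2BGR)[120:300,180:380].repeat(3,0).repeat(3,1))
```

```text
{'t': 4.33, 'th': np.float64(-41.6), 'r': np.float64(0.0771), 'F': array([  5.94,   1.81, -20.61]), 'T': array([ 0.45 , -0.868, -0.022]), 'Fx': np.float64(6.18), 'Ty': np.float64(-0.942), 'Mg': np.float64(0.699), 'w': 0.0491, 'ff': 30.0}
{'t': 4.38, 'th': np.float64(-40.9), 'r': np.float64(0.077), 'F': array([  5.27,   3.49, -14.68]), 'T': array([ 0.593, -0.828,  0.   ]), 'Fx': np.float64(5.87), 'Ty': np.float64(-0.932), 'Mg': np.float64(0.399), 'w': 0.0495, 'ff': 30.0}
{'t': 4.42, 'th': np.float64(-40.9), 'r': np.float64(0.077), 'F': array([  6.33,   3.55, -14.61]), 'T': array([ 0.707, -1.01 , -0.029]), 'Fx': np.float64(6.93), 'Ty': np.float64(-1.134), 'Mg': np.float64(0.335), 'w': 0.0496, 'ff': 30.0}
```

View pics/s2.png

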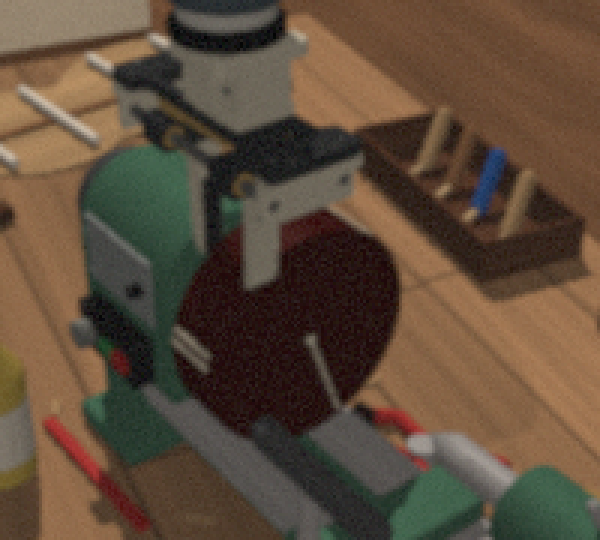

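The blank turned with the grip. The two-stroke mark is at crop (190,350) on the front, and the fingers straddle the rim at (260,250). My arc runs a little too far outward, with about 15 N of radial pull. I'll ease the tool down and gather points to fit the true centre.

>>> apply_moves --pt "-0.14 0 -0.04 0 255" --pt "-0.28 0 -0.14 0 255" --pt "-0.43 0 -0.21 0 255" --pt "-0.59 0 -0.27 0 255"

```text
t: 5.03
ee_pos: [0.4849, -0.0547, 0.2409]
orientation: [-0.002, -0.103, 0.995, 0.001]
force: [0.8, 5.0, -22.3]
gripper_width: 0.0491
finger_force: 30.0
```

```bash
echo "
def log():
    from station import robot
    o=robot.get_obs(); open('log.txt','a').write(repr([float(o['t'])]+o['ee_pos'].tolist()+o['force'].tolist()+o['torque'].tolist())+'\n'); print(mom(o))
log() if __name__=='__main__' else None" >> h.py; python3 h.py
```

```text
{'t': 5.03, 'th': np.float64(-22.0), 'r': np.float64(0.0752), 'F': array([  1.05,   4.17, -22.08]), 'T': array([ 0.835,  0.094, -0.023]), 'Fx': np.float64(1.89), 'Ty': np.float64(-0.08), 'Mg': np.float64(0.489), 'w': 0.0491, 'ff': 30.0}
```

>>> apply_moves --pt "-0.16 0 -0.05 0 255" --pt "-0.33 0 -0.09 0 255" --pt "-0.5 0 -0.11 0 255" --pt "-0.67 0 -0.12 0 255"

```text
t: 5.52
ee_pos: [0.5101, -0.0495, 0.2462]
orientation: [-0.003, -0.103, 0.995, 0.001]
force: [-4.3, 4.8, -17.4]
gripper_width: 0.0484
finger_force: 30.0
```

```bash
python3 h.py
```

```text
{'t': 5.53, 'th': np.float64(-1.9), 'r': np.float64(0.075), 'F': array([ -4.01,   3.99, -17.21]), 'T': array([ 0.826,  1.05 , -0.043]), 'Fx': np.float64(-3.1), 'Ty': np.float64(0.858), 'Mg': np.float64(0.275), 'w': 0.0484, 'ff': 30.0}
```

>>> apply_moves --pt "-0.17 0 0.01 0 255" --pt "-0.34 0 0.03 0 255" --pt "-0.51 0 0.07 0 255" --pt "-0.67 0 0.12 0 255"

```text
t: 6.02
ee_pos: [0.5379, -0.0437, 0.2439]
orientation: [-0.0, -0.103, 0.995, 0.001]
force: [-5.3, 6.5, -5.3]
gripper_width: 0.0461
finger_force: 30.0
```

```bash
python3 h.py
```

```text
{'t': 6.03, 'th': np.float64(19.7), 'r': np.float64(0.0772), 'F': array([-4.96,  5.72, -5.11]), 'T': array([ 1.315,  1.036, -0.02 ]), 'Fx': np.float64(-3.68), 'Ty': np.float64(0.743), 'Mg': np.float64(0.135), 'w': 0.0461, 'ff': 30.0}
```

Run:
```python
import numpy as np; from scipy.optimize import least_squares
th=np.radians([-60.1,-40.9,-22,-1.9,19.7]); r=np.array([.0794,.077,.0752,.075,.0772])
x=r*np.sin(th); z=r*np.cos(th); print(x,z)
s=least_squares(lambda p:np.hypot(x-p[0],z-p[1])-p[2],[0,0,.078]); print(s.x,s.fun)
```

```text
[-0.0688316  -0.05041504 -0.02817042 -0.00248664  0.02602375] [0.03957993 0.05820072 0.06972423 0.07495877 0.07268153]
[ 0.00339949 -0.01572911  0.09113069] [-1.55850874e-04  3.11228515e-04 -3.22120249e-05 -2.51988482e-04
  1.28822865e-04]
```

Run:
```python
from h import *; from station import optics,robot
fs=[optics.grab_frame(n) for n in("side","top")]
log()
ims=[cv2.cvtColor(f["pixels"],cv2.COLOR_RGB2BGR) for f in fs]
cv2.imwrite("pics/c3.png",cv2.resize(cv2.hconcat([ims[0][150:290,220:360],ims[1][150:290,230:370]]),(800,400),interpolation=cv2.INTER_CUBIC))
```

```text
{'t': 6.12, 'th': np.float64(20.3), 'r': np.float64(0.0774), 'F': array([-2.58,  5.86, -8.68]), 'T': array([ 1.35 ,  0.425, -0.059]), 'Fx': np.float64(-1.32), 'Ty': np.float64(0.138), 'Mg': np.float64(-0.137), 'w': 0.0455, 'ff': 30.0}
```

View pics/c3.png

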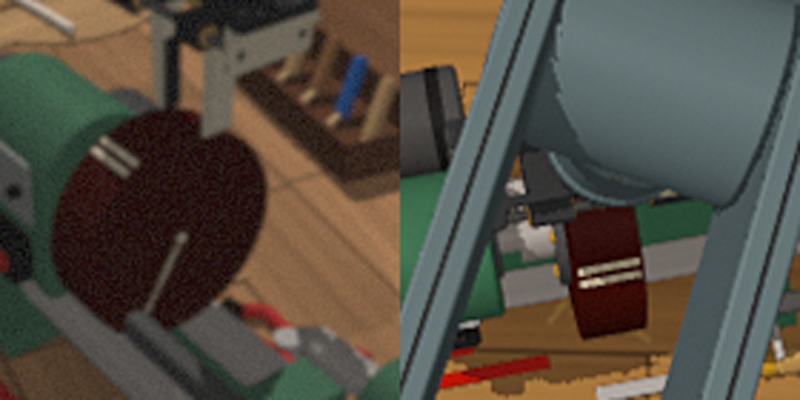

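The crop shows the two strokes now at (115,160) in the side part, so the blank has turned. The finger is near the rim at (215,130), and the grip may have crept outward. I'll check with depth data.

Run:
```python
from h import *; from station import optics,robot
from scipy.optimize import least_squares
f=optics.grab_frame("side"); P=cloud(f); pickle.dump(f,open("side3.pkl","wb"))
D=P-C; L=np.stack([D@bx,D@ay,D[...,2]],-1); m=red(f)
k=m&(abs(L[...,1]+.025)<.006)&(np.hypot(L[...,0],L[...,2])<.11); q=L[k]
h=cv2.convexHull(q[:,[0,2]].astype(np.float32))[:,0]
h=h[(h[:,1]<.06)|(h[:,0]<-.02)]
s=least_squares(lambda p:np.hypot(h[:,0]-p[0],h[:,1]-p[1])-.09,[0,0],loss='soft_l1',f_scale=.002); print("face circle offset",s.x,len(h),np.std(s.fun), "y",np.median(q[:,1]))
# finger: non-red points near ly -.03..-.07 above z .04, x .0...06
k=~m&(L[...,1]<-.024)&(L[...,1]>-.07)&(L[...,2]>.0)&(L[...,2]<.12)&(abs(L[...,0]-.026)<.03)&(f["z_map"]>0)
q=L[k]; print(len(q)); 
for z0 in np.arange(.03,.12,.005):
    a=q[abs(q[:,2]-z0)<.0025]
    if len(a): print(round(z0,3),len(a),np.percentile(a[:,0],[5,95]).round(3),np.median(a[:,1]).round(3))
o=robot.get_obs(); print((o["ee_pos"]-C)@bx,(o["ee_pos"]-C)@ay,(o["ee_pos"]-C)[2])
# old side
f=pickle.load(open("side0.pkl","rb"));P=cloud(f);D=P-C; L=np.stack([D@bx,D@ay,D[...,2]],-1)
k=red(f)&(abs(L[...,1]+.025)<.006)&(np.hypot(L[...,0],L[...,2])<.11); h=cv2.convexHull(L[k][:,[0,2]].astype(np.float32))[:,0]
s=least_squares(lambda p:np.hypot(h[:,0]-p[0],h[:,1]-p[1])-.09,[0,0],loss='soft_l1',f_scale=.002); print(s.x,np.std(s.fun))
```

```text
face circle offset [-0.00425854  0.00549509] 30 0.00247936023383185 y -0.02593527353020143
396
0.03 16 [-0.001  0.049] -0.026
0.035 15 [-0.001  0.048] -0.025
0.04 20 [0.    0.053] -0.026
0.045 14 [-0.001  0.05 ] -0.026
0.05 7 [0.004 0.048] -0.026
0.055 18 [0.004 0.047] -0.026
0.06 15 [0.004 0.047] -0.026
0.065 19 [-0.001  0.053] -0.027
0.07 16 [-0.001  0.051] -0.026
0.075 18 [-0.003  0.043] -0.026
0.08 13 [0.    0.034] -0.026
0.085 12 [0.    0.035] -0.027
0.09 10 [0.001 0.024] -0.03
0.095 19 [0.016 0.034] -0.037
0.1 23 [0.016 0.034] -0.038
0.105 22 [0.016 0.033] -0.038
0.11 24 [0.016 0.031] -0.039
0.115 21 [0.017 0.033] -0.04
0.026863207394473232 0.000442185264262035 0.053865668128671496
[-0.00385995  0.00145384] 0.002044119559246252
```

Run:
```python
from h import *; from station import robot
f=pickle.load(open("side3.pkl","rb")); im=cv2.cvtColor(f["pixels"],cv2.COLOR_RGB2BGR)
im=cv2.resize(im[150:270,230:350],(600,600),interpolation=cv2.INTER_CUBIC)
def pr(X):
    c=f["R"]@X+f["t"]; u=f["K"]@c/c[2]; return (int((u[0]-230)*5),int((u[1]-150)*5))
e=robot.get_obs()["ee_pos"]
cv2.circle(im,pr(e-.027*ay),4,(0,255,0),1); cv2.circle(im,pr(e-.037*ay),4,(0,255,255),1)
for a in range(0,360,10): cv2.circle(im,pr(C-.025*ay+.09*(bx*np.sin(a*np.pi/180)+np.array([0,0,np.cos(a*np.pi/180)]))),2,(255,255,0),-1)
cv2.imwrite("pics/c4.png",im); print(robot.get_obs()["orientation"],robot.get_obs()["q"])
```

```text
[ 7.45116767e-04 -1.03491175e-01  9.94629993e-01  4.44630655e-04] [-2.88304997e-01  2.08635691e-01  1.46113350e+00  1.39810028e-03
  1.47078607e+00 -2.06659389e+00]
```

View pics/c4.png

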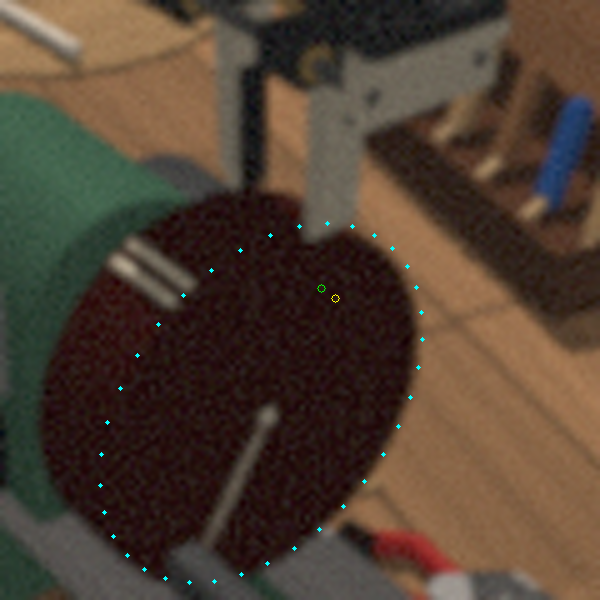

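The dots match the face. But the visible fingertip at (325,240) sits above the projected TCP at (325,290). I'll check whether that offset was there earlier too.

Run:
```python
from h import *
f=pickle.load(open("side3.pkl","rb"))
def pr(X):
    c=f["R"]@X+f["t"]; u=f["K"]@c/c[2]; return u[:2]
t=np.radians(-40.9); p=C+bx*.077*np.sin(t)+np.array([0,0,.077*np.cos(t)-.0188])
for z in (0,.01,.02,.03): print(z,pr(p-.037*ay+[0,0,z]))
print("s2 tip seen", 180+262/3,120+290/3)
f=pickle.load(open("side0.pkl","rb")); P=cloud(f)
# start: tip of gripper, TCP at start
e=np.array([.2273,.5002,.186]); print(pr(e))
d=P[90:200,60:150]; k=(np.hypot(*(d[...,:2]-e[:2]).transpose(2,0,1))<.08)&(d[...,2]>.1)
q=d[k]; h=np.sort(q[:,2]); print(len(h),h[:10])
```

```text
0 [268.29612533 227.93923831]
0.01 [268.22554111 224.02432997]
0.02 [268.15402071 220.05749677]
0.03 [268.08154537 216.03769878]
s2 tip seen 267.3333333333333 216.66666666666669
[115.6313159  155.08747075]
1267 [0.21575855 0.21622676 0.21681609 0.21739248 0.21857282 0.21943824
 0.21954052 0.21967956 0.22013944 0.22019554]
```

The same ~29 mm offset shows at the start and at the first grip. The real fingertips sit about 29 mm above the stated TCP, so the pads only held the rim's edge. I'll open, then regrip deeper at −60°.

```bash
sed -i 's/\.0188/.048/g' h.py
python3 - <<'E'
from h import *; from station import robot
o=robot.get_obs(); print(units(o,tgt(-60)), o["t"])
E
```

```text
(array([ 2.36280295, -0.01176876,  1.5679158 ]), np.float64(0.010458881999335583)) 6.175
```

>>> apply_moves --pt "0 0 0 0 0" --pt "0 0 0 0 0" --pt "0 0 0 0 0" --pt "0 0 0 0 0" --pt "0.8 0 0 0 0" --pt "1.6 0 0 0 0" --pt "2.3 0 0 0 0" --pt "2.3 0 0 0 0" --pt "2.3 0 0.8 0 0" --pt "2.3 0 1.5 0 0" --pt "2.3 0 1.5 0 0" --pt "2.3 0 1.5 0 0"

```text
t: 7.68
ee_pos: [0.4493, -0.0638, 0.1834]
orientation: [0.001, -0.103, 0.995, -0.0]
force: [-0.2, -0.3, -0.1]
gripper_width: 0.0934
finger_force: 0.0
```

Run:
```python
from h import *; from station import robot
o=robot.get_obs(); print(units(o,tgt(-60)), mom(o))
```

```text
(array([0.06663616, 0.02142583, 0.05969283]), np.float64(-0.013039592260579247)) {'t': 7.67, 'th': np.float64(-57.5), 'r': np.float64(0.077), 'F': array([ 0.06, -1.14,  0.09]), 'T': array([ 0.02 ,  0.026, -0.075]), 'Fx': np.float64(-0.18), 'Ty': np.float64(0.021), 'Mg': np.float64(0.002), 'w': 0.0934, 'ff': 0.0}
```

>>> apply_moves --pt "0.06 0.02 0.06 0 0" --pt "0.06 0.02 0.06 0 255" --pt "0.06 0.02 0.06 0 255" --pt "0.06 0.02 0.06 0 255" --pt "0.06 0.02 0.06 0 255" --pt "0.06 0.02 0.06 0 255" --pt "0.06 0.02 0.06 0 255"

```text
t: 8.55
ee_pos: [0.4456, -0.0631, 0.1801]
orientation: [-0.0, -0.103, 0.995, 0.0]
force: [-0.5, 0.8, 0.7]
gripper_width: 0.05
finger_force: 30.0
```

```bash
python3 h.py
```

```text
{'t': 8.55, 'th': np.float64(-60.9), 'r': np.float64(0.0782), 'F': array([-0.22,  0.02,  0.86]), 'T': array([ 0.062, -0.005,  0.016]), 'Fx': np.float64(-0.21), 'Ty': np.float64(-0.018), 'Mg': np.float64(-0.051), 'w': 0.05, 'ff': 30.0}
```

>>> apply_moves --pt "-0.09 0 -0.14 0 255" --pt "-0.2 0 -0.28 0 255" --pt "-0.31 0 -0.4 0 255" --pt "-0.435 0 -0.515 0 255"

```text
t: 9.05
ee_pos: [0.4626, -0.0595, 0.2004]
orientation: [-0.001, -0.103, 0.995, 0.0]
force: [2.3, -1.3, -12.4]
gripper_width: 0.05
finger_force: 30.0
```

```bash
python3 h.py
```

```text
{'t': 9.05, 'th': np.float64(-41.1), 'r': np.float64(0.0775), 'F': array([  2.58,  -2.16, -12.19]), 'T': array([-0.27 , -0.006,  0.026]), 'Fx': np.float64(2.08), 'Ty': np.float64(0.05), 'Mg': np.float64(0.5), 'w': 0.05, 'ff': 30.0}
```

>>> apply_moves --pt "-0.14 0 -0.1 0 255" --pt "-0.28 0 -0.2 0 255" --pt "-0.43 0 -0.28 0 255" --pt "-0.585 0 -0.335 0 255"

```text
t: 9.55
ee_pos: [0.4851, -0.0547, 0.2142]
orientation: [-0.001, -0.103, 0.995, 0.0]
force: [-3.6, -0.3, -9.3]
gripper_width: 0.0499
finger_force: 30.0
```

```bash
python3 h.py
```

```text
{'t': 9.55, 'th': np.float64(-21.1), 'r': np.float64(0.0774), 'F': array([-3.31, -1.14, -9.14]), 'T': array([-0.178,  0.832,  0.065]), 'Fx': np.float64(-3.47), 'Ty': np.float64(0.851), 'Mg': np.float64(0.506), 'w': 0.0499, 'ff': 30.0}
```

>>> apply_moves --pt "-0.16 0 -0.05 0 255" --pt "-0.33 0 -0.09 0 255" --pt "-0.5 0 -0.11 0 255" --pt "-0.665 0 -0.12 0 255"

```text
t: 10.05
ee_pos: [0.5114, -0.0491, 0.2191]
orientation: [-0.0, -0.103, 0.995, 0.0]
force: [-6.0, 0.4, -6.4]
gripper_width: 0.0496
finger_force: 30.0
```

```bash
python3 h.py
```

```text
{'t': 10.05, 'th': np.float64(-0.8), 'r': np.float64(0.0771), 'F': array([-5.74, -0.44, -6.18]), 'T': array([-0.041,  1.345,  0.051]), 'Fx': np.float64(-5.71), 'Ty': np.float64(1.325), 'Mg': np.float64(0.447), 'w': 0.0496, 'ff': 30.0}
```

>>> apply_moves --pt "-0.17 0 0.01 0 255" --pt "-0.34 0 0.03 0 255" --pt "-0.5 0 0.07 0 255" --pt "-0.665 0 0.12 0 255"

```text
t: 10.55
ee_pos: [0.538, -0.0435, 0.2153]
orientation: [0.0, -0.103, 0.995, 0.0]
force: [-6.3, 1.6, -0.9]
gripper_width: 0.0496
finger_force: 30.0
```

```bash
python3 h.py
```

```text
{'t': 10.55, 'th': np.float64(19.6), 'r': np.float64(0.0778), 'F': array([-5.98,  0.77, -0.74]), 'T': array([0.213, 1.514, 0.044]), 'Fx': np.float64(-5.7), 'Ty': np.float64(1.438), 'Mg': np.float64(0.398), 'w': 0.0496, 'ff': 30.0}
```

>>> apply_moves --pt "-0.16 0 0.07 0 255" --pt "-0.31 0 0.15 0 255" --pt "-0.46 0 0.24 0 255" --pt "-0.585 0 0.335 0 255"

```text
t: 11.05
ee_pos: [0.5622, -0.0383, 0.2031]
orientation: [0.002, -0.103, 0.995, 0.0]
force: [-4.6, 2.8, 3.7]
gripper_width: 0.0497
finger_force: 30.0
```

```bash
python3 h.py
```

```text
{'t': 11.05, 'th': np.float64(39.8), 'r': np.float64(0.0795), 'F': array([-4.32,  1.99,  3.92]), 'T': array([0.538, 1.282, 0.042]), 'Fx': np.float64(-3.81), 'Ty': np.float64(1.144), 'Mg': np.float64(0.433), 'w': 0.0497, 'ff': 30.0}
```

>>> apply_moves --pt "-0.13 0 0.12 0 255" --pt "-0.24 0 0.24 0 255" --pt "-0.35 0 0.38 0 255" --pt "-0.435 0 0.515 0 255"

```text
t: 11.55
ee_pos: [0.581, -0.0344, 0.1837]
orientation: [0.004, -0.103, 0.995, 0.0]
force: [-1.7, 4.4, 6.6]
gripper_width: 0.0496
finger_force: 30.0
```

```bash
python3 h.py
```

```text
{'t': 11.55, 'th': np.float64(59.3), 'r': np.float64(0.0815), 'F': array([-1.42,  3.57,  6.78]), 'T': array([0.852, 0.732, 0.06 ]), 'Fx': np.float64(-0.66), 'Ty': np.float64(0.541), 'Mg': np.float64(0.502), 'w': 0.0496, 'ff': 30.0}
```

>>> apply_moves --pt "0.09 0 -0.14 0 255" --pt "0.2 0 -0.28 0 255" --pt "0.31 0 -0.4 0 255" --pt "0.435 0 -0.515 0 255"

```text
t: 12.05
ee_pos: [0.5635, -0.0381, 0.2014]
orientation: [0.003, -0.103, 0.995, 0.001]
force: [2.5, 3.2, -11.4]
gripper_width: 0.05
finger_force: 30.0
```

```bash
python3 h.py
```

```text
{'t': 12.05, 'th': np.float64(41.3), 'r': np.float64(0.0791), 'F': array([  2.8 ,   2.42, -11.23]), 'T': array([ 0.629, -0.908,  0.043]), 'Fx': np.float64(3.24), 'Ty': np.float64(-1.018), 'Mg': np.float64(-0.778), 'w': 0.05, 'ff': 30.0}
```

>>> apply_moves --pt "0.14 0 -0.1 0 255" --pt "0.28 0 -0.2 0 255" --pt "0.43 0 -0.28 0 255" --pt "0.585 0 -0.335 0 255"

```text
t: 12.55
ee_pos: [0.5409, -0.0428, 0.2147]
orientation: [0.004, -0.103, 0.995, 0.001]
force: [6.3, 4.5, -10.8]
gripper_width: 0.0497
finger_force: 30.0
```

```bash
python3 h.py
```

```text
{'t': 12.55, 'th': np.float64(21.8), 'r': np.float64(0.0783), 'F': array([  6.58,   3.64, -10.6 ]), 'T': array([ 0.737, -1.41 ,  0.027]), 'Fx': np.float64(7.19), 'Ty': np.float64(-1.531), 'Mg': np.float64(-0.831), 'w': 0.0497, 'ff': 30.0}
```

>>> apply_moves --pt "0.16 0 -0.05 0 255" --pt "0.33 0 -0.09 0 255" --pt "0.5 0 -0.11 0 255" --pt "0.665 0 -0.12 0 255"

```text
t: 13.05
ee_pos: [0.5165, -0.0481, 0.2206]
orientation: [0.006, -0.103, 0.995, 0.0]
force: [8.0, 5.8, -8.3]
gripper_width: 0.0498
finger_force: 30.0
```

```bash
python3 h.py
```

```text
{'t': 13.05, 'th': np.float64(3.0), 'r': np.float64(0.0787), 'F': array([ 8.28,  4.97, -8.13]), 'T': array([ 1.036, -1.934,  0.052]), 'Fx': np.float64(9.13), 'Ty': np.float64(-2.106), 'Mg': np.float64(-0.751), 'w': 0.0498, 'ff': 30.0}
```

>>> apply_moves --pt "0.17 0 0.01 0 255" --pt "0.34 0 0.03 0 255" --pt "0.5 0 0.07 0 255" --pt "0.665 0 0.12 0 255"

```text
t: 13.55
ee_pos: [0.4923, -0.0533, 0.2187]
orientation: [0.008, -0.103, 0.995, -0.0]
force: [7.2, 9.6, 7.5]
gripper_width: 0.0498
finger_force: 30.0
```

```bash
python3 h.py
```

```text
{'t': 13.55, 'th': np.float64(-15.0), 'r': np.float64(0.0794), 'F': array([7.49, 8.83, 7.66]), 'T': array([ 1.816, -1.592,  0.065]), 'Fx': np.float64(9.15), 'Ty': np.float64(-1.932), 'Mg': np.float64(-0.859), 'w': 0.0498, 'ff': 30.0}
```

>>> apply_moves --pt "0.16 0 0.07 0 255" --pt "0.31 0 0.15 0 255" --pt "0.46 0 0.24 0 255" --pt "0.585 0 0.335 0 255"

```text
t: 14.05
ee_pos: [0.4677, -0.0586, 0.2065]
orientation: [0.007, -0.103, 0.995, -0.001]
force: [-1.4, 9.2, 18.0]
gripper_width: 0.0497
finger_force: 30.0
```

```bash
python3 h.py
```

```text
{'t': 14.05, 'th': np.float64(-35.4), 'r': np.float64(0.0791), 'F': array([-1.1 ,  8.43, 18.22]), 'T': array([ 1.783, -0.026,  0.113]), 'Fx': np.float64(0.65), 'Ty': np.float64(-0.392), 'Mg': np.float64(-0.876), 'w': 0.0497, 'ff': 30.0}
```

>>> apply_moves --pt "0.13 0 0.12 0 255" --pt "0.24 0 0.24 0 255" --pt "0.35 0 0.38 0 255" --pt "0.435 0 0.515 0 255"

```text
t: 14.55
ee_pos: [0.4488, -0.0625, 0.1846]
orientation: [0.005, -0.103, 0.995, -0.001]
force: [-4.8, 6.8, 15.5]
gripper_width: 0.0501
finger_force: 30.0
```

```bash
python3 h.py
python3 - <<'E'
from h import *
from scipy.optimize import least_squares
a=np.array([eval(l) for l in open("log.txt")]); a=a[a[:,0]>8.8]
d=a[:,1:4]+[0,0,.048]-C; x=d@bx; z=d[:,2]
s=least_squares(lambda p:np.hypot(x-p[0],z-p[1])-.0785,[0,0]); print("centre",s.x,np.abs(s.fun).max())
F=a[:,4:7]-F0; fwd=np.where(a[:,0]<11.7,1,-1); Ty=(a[:,7:10]-T0)@ay
def fit(cx,cz,use=slice(None)):
    X=x-cx; Z=z-cz; th=np.arctan2(X,Z); M=-(Z*(F@bx)-X*F[:,2])
    A=np.c_[np.sin(th),np.cos(th),fwd]; p,res,_,_=np.linalg.lstsq(A,M,rcond=None); return th,M,p,M-A@p
for c in ((0,0),s.x[:2]):
    th,M,p,r=fit(*c); print(np.c_[np.degrees(th),M,r].round(3)); print(p,np.hypot(p[0],p[1]),r.std())
E
```

```text
{'t': 14.55, 'th': np.float64(-56.8), 'r': np.float64(0.0778), 'F': array([-4.55,  5.99, 15.7 ]), 'T': array([1.555, 0.601, 0.066]), 'Fx': np.float64(-3.22), 'Ty': np.float64(0.268), 'Mg': np.float64(-0.884), 'w': 0.0501, 'ff': 30.0}
centre [ 1.28611772e-03 -1.18910050e-05] 0.0019443491762887594
[[-4.1087e+01  5.0000e-01  2.9000e-02]
 [-2.1140e+01  5.0600e-01  6.8000e-02]
 [-7.6500e-01  4.4700e-01  1.7000e-02]
 [ 1.9569e+01  3.9800e-01 -5.0000e-02]
 [ 3.9752e+01  4.3300e-01 -5.8000e-02]
 [ 5.9280e+01  5.0200e-01 -4.7000e-02]
 [ 4.1296e+01 -7.7800e-01  1.4000e-02]
 [ 2.1789e+01 -8.3100e-01  4.0000e-03]
 [ 3.0000e+00 -7.5100e-01  1.0500e-01]
 [-1.5039e+01 -8.5900e-01 -6.0000e-03]
 [-3.5375e+01 -8.7600e-01 -4.9000e-02]
 [-5.6777e+01 -8.8400e-01 -1.0900e-01]]
[ 0.01721193 -0.21334352  0.64325439] 0.21403670079101625 0.05667137847091814
[[-4.1790e+01  5.1500e-01  4.4000e-02]
 [-2.2020e+01  5.1700e-01  7.7000e-02]
 [-1.7200e+00  4.5500e-01  2.0000e-02]
 [ 1.8669e+01  3.9900e-01 -5.4000e-02]
 [ 3.9026e+01  4.2800e-01 -7.0000e-02]
 [ 5.8805e+01  4.9400e-01 -6.4000e-02]
 [ 4.0583e+01 -7.6400e-01  2.6000e-02]
 [ 2.0907e+01 -8.1800e-01  1.6000e-02]
 [ 2.0640e+00 -7.4000e-01  1.1500e-01]
 [-1.5929e+01 -8.6900e-01 -1.4000e-02]
 [-3.6123e+01 -8.9900e-01 -6.9000e-02]
 [-5.7281e+01 -9.0400e-01 -1.2300e-01]]
[ 0.0248781  -0.21100903  0.64574108] 0.2124705431513928 0.06685952975679067
```

```bash
cat > fit.py <<'E'
from h import *
def data(t0=8.8,t1=99):
    a=np.array([eval(l) for l in open("log.txt")]); a=a[(a[:,0]>t0)&(a[:,0]<t1)]
    d=a[:,1:4]+[0,0,.048]-C; x=d@bx-.0013; z=d[:,2]; F=a[:,4:7]-F0
    return a[:,0],x,z,F,(a[:,7:10]-T0)@ay
if __name__=="__main__":
    t,x,z,F,Ty=data(); fwd=np.where(t<11.7,1,-1); th=np.arctan2(x,z); Fx=F@bx
    M=-(z*Fx-x*F[:,2])
    for nm,A,y in (("free L, drag .28",np.c_[np.sin(th),np.cos(th),-Fx],M-Ty-.28*fwd),("free both",np.c_[np.sin(th),np.cos(th),-Fx,fwd],M-Ty),
      ("with offset",np.c_[np.sin(th),np.cos(th),-Fx,0*th+1],M-Ty-.28*fwd),
      ("no offset,centre",np.c_[np.sin(th),np.cos(th),-Fx,F[:,2]],M-Ty-.28*fwd)):
        p=np.linalg.lstsq(A,y,rcond=None)[0]; r=y-A@p
        print(nm,p.round(3),"amp",np.hypot(p[0],p[1]).round(3),"heavy lead deg",np.degrees(np.arctan2(-p[0],-p[1])).round(1),"rms",r.std().round(3)); print(r.round(3))
E
python3 fit.py
```

```text
free L, drag .28 [ 0.021 -0.232 -0.184] amp 0.233 heavy lead deg -5.2 rms 0.138
[-0.01   0.247  0.131 -0.059 -0.129 -0.105  0.101 -0.117  0.2   -0.109
 -0.148 -0.157]
free both [-0.    -0.24  -0.191  0.334] amp 0.24 heavy lead deg 0.1 rms 0.134
[-0.087  0.218  0.125 -0.058 -0.136 -0.131  0.151 -0.1    0.197 -0.119
 -0.105 -0.094]
with offset [ 0.025  0.212 -0.181 -0.378] amp 0.213 heavy lead deg -173.2 rms 0.12
[ 0.046  0.205  0.048 -0.121 -0.11   0.037  0.148 -0.134  0.161 -0.13
 -0.124 -0.026]
no offset,centre [-0.031 -0.245 -0.18  -0.01 ] amp 0.247 heavy lead deg 7.2 rms 0.096
[-0.154  0.133  0.057 -0.059 -0.06   0.014  0.04  -0.171  0.163  0.001
  0.023 -0.043]
```

The mean pull is about −0.18 N m and nearly flat over this range, so the heavy side was roughly level at the back. I'll carry it forward, regrip and measure across the zero crossing, near straight down, where the reading is sharpest.

>>> apply_moves --pt "-0.09 0 -0.14 0 255" --pt "-0.2 0 -0.28 0 255" --pt "-0.31 0 -0.4 0 255" --pt "-0.435 0 -0.515 0 255" --pt "-0.575 0 -0.615 0 255" --pt "-0.715 0 -0.715 0 255" --pt "-0.865 0 -0.795 0 255" --pt "-1.02 0 -0.85 0 255"

```text
t: 15.55
ee_pos: [0.4852, -0.0547, 0.2141]
orientation: [-0.001, -0.103, 0.995, 0.0]
force: [-3.2, 2.1, -10.5]
gripper_width: 0.0496
finger_force: 30.0
```

```bash
python3 h.py
```

```text
{'t': 15.55, 'th': np.float64(-21.1), 'r': np.float64(0.0773), 'F': array([ -2.94,   1.29, -10.35]), 'T': array([0.32 , 0.941, 0.088]), 'Fx': np.float64(-2.61), 'Ty': np.float64(0.855), 'Mg': np.float64(0.476), 'w': 0.0496, 'ff': 30.0}
```

>>> apply_moves --pt "-0.16 0 -0.05 0 255" --pt "-0.33 0 -0.09 0 255" --pt "-0.5 0 -0.11 0 255" --pt "-0.665 0 -0.12 0 255" --pt "-0.835 0 -0.11 0 255" --pt "-1.0 0 -0.09 0 255" --pt "-1.17 0 -0.05 0 255" --pt "-1.33 0 0 0 255"

```text
t: 16.55
ee_pos: [0.5376, -0.0435, 0.2156]
orientation: [0.0, -0.103, 0.995, 0.0]
force: [-7.3, 4.4, -0.4]
gripper_width: 0.0499
finger_force: 30.0
```

```bash
python3 h.py
```

```text
{'t': 16.55, 'th': np.float64(19.2), 'r': np.float64(0.0779), 'F': array([-7.  ,  3.59, -0.23]), 'T': array([6.870e-01, 1.599e+00, 1.000e-03]), 'Fx': np.float64(-6.11), 'Ty': np.float64(1.424), 'Mg': np.float64(0.444), 'w': 0.0499, 'ff': 30.0}
```

>>> apply_moves --pt "-0.16 0 0.07 0 255" --pt "-0.31 0 0.15 0 255" --pt "-0.46 0 0.24 0 255" --pt "-0.585 0 0.335 0 255" --pt "-0.715 0 0.455 0 255" --pt "-0.825 0 0.575 0 255" --pt "-0.935 0 0.715 0 255" --pt "-1.02 0 0.85 0 255"

```text
t: 17.55
ee_pos: [0.5809, -0.0344, 0.1841]
orientation: [0.004, -0.103, 0.995, -0.0]
force: [-2.7, 8.3, 7.5]
gripper_width: 0.0497
finger_force: 30.0
```

```bash
python3 h.py
```

```text
{'t': 17.55, 'th': np.float64(59.0), 'r': np.float64(0.0817), 'F': array([-2.36,  7.49,  7.71]), 'T': array([1.321, 0.821, 0.084]), 'Fx': np.float64(-0.77), 'Ty': np.float64(0.531), 'Mg': np.float64(0.572), 'w': 0.0497, 'ff': 30.0}
```

>>> apply_moves --pt "0 0 0 0 0" --pt "0 0 0 0 0" --pt "0 0 0 0 0" --pt "0 0 0 0 0" --pt "0 0 -0.8 0 0" --pt "0 0 -1.6 0 0" --pt "0.8 0 -1.7 0 0" --pt "1.6 0 -1.7 0 0" --pt "2.4 0 -1.7 0 0" --pt "2.6 0 -1.4 0 0" --pt "2.6 0 -1.0 0 0" --pt "2.6 0 -0.8 0 0" --pt "2.6 0 -0.8 0 0" --pt "2.6 0 -0.8 0 0"

```text
t: 19.3
ee_pos: [0.4762, -0.0571, 0.2125]
orientation: [0.0, -0.103, 0.995, -0.0]
force: [0.4, -0.3, 0.5]
gripper_width: 0.093
finger_force: 0.0
```

```bash
sed -i 's/C=np.array(\[.5126,-.0496,.190\])/C=np.array([.5139,-.0493,.190])/' h.py; sed -i 's/-.0013;/;/' fit.py
python3 - <<'E'
from h import *; from station import robot,optics
o=robot.get_obs(); print(units(o,tgt(-30)), mom(o))
E
```

```text
(array([ 0.01317525, -0.00384717,  0.07424186]), np.float64(-0.020084963073929648)) {'t': 19.3, 'th': np.float64(-28.6), 'r': np.float64(0.0803), 'F': array([ 0.68, -1.13,  0.72]), 'T': array([ 0.017,  0.018, -0.055]), 'Fx': np.float64(0.44), 'Ty': np.float64(0.014), 'Mg': np.float64(-0.059), 'w': 0.093, 'ff': 0.0}
```

```bash
sed -i 's/^F0=.*T0=np.array([^;]*;/F0=np.array([.1,.1,.1]); T0=np.array([.03,0,-.03]);/' h.py
python3 - <<'E'
import numpy as np
r=1.95
for g in (-30,-10,10,30):
        th=np.radians(g+np.array([5,10,15,20])); t0=np.radians(g)
        print(g,[[float(round(-r*(np.sin(t)-np.sin(t0)),2)),float(round(-r*(np.cos(t)-np.cos(t0)),2))] for t in th])
E
```

```text
-30 [[-0.15, -0.08], [-0.31, -0.14], [-0.47, -0.19], [-0.64, -0.23]]
-10 [[-0.17, -0.02], [-0.34, -0.03], [-0.51, -0.02], [-0.68, -0.0]]
10 [[-0.17, 0.04], [-0.33, 0.09], [-0.49, 0.15], [-0.64, 0.23]]
30 [[-0.14, 0.09], [-0.28, 0.19], [-0.4, 0.31], [-0.52, 0.44]]
```

>>> apply_moves --pt "0.01 0 0.07 0 0" --pt "0.01 0 0.07 0 255" --pt "0.01 0 0.07 0 255" --pt "0.01 0 0.07 0 255" --pt "0.01 0 0.07 0 255" --pt "0.01 0 0.07 0 255" --pt "0.01 0 0.07 0 255"

```text
t: 20.18
ee_pos: [0.4753, -0.0568, 0.2093]
orientation: [-0.0, -0.103, 0.995, 0.0]
force: [-0.5, 2.0, 0.5]
gripper_width: 0.0502
finger_force: 30.0
```

>>> apply_moves --pt "-0.15 0 -0.08 0 255" --pt "-0.31 0 -0.14 0 255" --pt "-0.47 0 -0.19 0 255" --pt "-0.64 0 -0.23 0 255"

```text
t: 20.68
ee_pos: [0.4982, -0.0518, 0.2166]
orientation: [-0.004, -0.103, 0.995, 0.0]
force: [-5.1, -1.9, -8.4]
gripper_width: 0.0497
finger_force: 30.0
```

```bash
python3 h.py
```

```text
{'t': 20.68, 'th': np.float64(-12.0), 'r': np.float64(0.0763), 'F': array([-5.24, -1.99, -8.53]), 'T': array([-0.585,  1.245,  0.095]), 'Fx': np.float64(-5.54), 'Ty': np.float64(1.338), 'Mg': np.float64(0.549), 'w': 0.0497, 'ff': 30.0}
```

>>> apply_moves --pt "-0.17 0 -0.02 0 255" --pt "-0.34 0 -0.03 0 255" --pt "-0.51 0 -0.02 0 255" --pt "-0.68 0 0 0 255"

```text
t: 21.18
ee_pos: [0.5243, -0.0463, 0.217]
orientation: [-0.004, -0.103, 0.995, 0.0]
force: [-9.4, -3.1, -3.7]
gripper_width: 0.0496
finger_force: 30.0
```

```bash
python3 h.py
```

```text
{'t': 21.18, 'th': np.float64(8.2), 'r': np.float64(0.0758), 'F': array([-9.48, -3.15, -3.84]), 'T': array([-0.573,  1.801,  0.048]), 'Fx': np.float64(-9.92), 'Ty': np.float64(1.88), 'Mg': np.float64(0.703), 'w': 0.0496, 'ff': 30.0}
```

>>> apply_moves --pt "-0.17 0 0.04 0 255" --pt "-0.33 0 0.09 0 255" --pt "-0.49 0 0.15 0 255" --pt "-0.64 0 0.23 0 255"

```text
t: 21.68
ee_pos: [0.5503, -0.0408, 0.2091]
orientation: [-0.002, -0.103, 0.995, 0.0]
force: [-8.0, -0.5, 3.2]
gripper_width: 0.0495
finger_force: 30.0
```

```bash
python3 h.py
```

```text
{'t': 21.68, 'th': np.float64(29.1), 'r': np.float64(0.0768), 'F': array([-8.13, -0.62,  3.1 ]), 'T': array([-0.149,  1.794,  0.105]), 'Fx': np.float64(-8.08), 'Ty': np.float64(1.787), 'Mg': np.float64(0.658), 'w': 0.0495, 'ff': 30.0}
```

>>> apply_moves --pt "-0.14 0 0.09 0 255" --pt "-0.28 0 0.19 0 255" --pt "-0.4 0 0.31 0 255" --pt "-0.52 0 0.44 0 255"

```text
t: 22.18
ee_pos: [0.5728, -0.0361, 0.1932]
orientation: [0.0, -0.103, 0.995, 0.0]
force: [-4.6, 2.3, 9.4]
gripper_width: 0.05
finger_force: 30.0
```

```bash
python3 h.py
```

```text
{'t': 22.18, 'th': np.float64(49.7), 'r': np.float64(0.0791), 'F': array([-4.71,  2.18,  9.3 ]), 'T': array([0.327, 1.234, 0.14 ]), 'Fx': np.float64(-4.16), 'Ty': np.float64(1.14), 'Mg': np.float64(0.774), 'w': 0.05, 'ff': 30.0}
```

>>> apply_moves --pt "0.12 0 -0.13 0 255" --pt "0.24 0 -0.25 0 255" --pt "0.38 0 -0.35 0 255" --pt "0.52 0 -0.44 0 255"

```text
t: 22.68
ee_pos: [0.5519, -0.0405, 0.2093]
orientation: [0.0, -0.103, 0.995, 0.0]
force: [3.0, 3.1, -8.4]
gripper_width: 0.0501
finger_force: 30.0
```

```bash
python3 h.py
```

```text
{'t': 22.68, 'th': np.float64(30.1), 'r': np.float64(0.0778), 'F': array([ 2.92,  2.98, -8.48]), 'T': array([ 0.569, -0.958,  0.055]), 'Fx': np.float64(3.47), 'Ty': np.float64(-1.054), 'Mg': np.float64(-0.565), 'w': 0.0501, 'ff': 30.0}
```

>>> apply_moves --pt "0.15 0 -0.08 0 255" --pt "0.31 0 -0.14 0 255" --pt "0.47 0 -0.19 0 255" --pt "0.64 0 -0.23 0 255"

```text
t: 23.18
ee_pos: [0.5275, -0.0457, 0.2187]
orientation: [0.001, -0.103, 0.995, 0.0]
force: [6.6, 3.9, -8.9]
gripper_width: 0.0494
finger_force: 30.0
```

```bash
python3 h.py
```

```text
{'t': 23.18, 'th': np.float64(10.4), 'r': np.float64(0.0779), 'F': array([ 6.55,  3.84, -8.96]), 'T': array([ 0.653, -1.416,  0.088]), 'Fx': np.float64(7.2), 'Ty': np.float64(-1.52), 'Mg': np.float64(-0.678), 'w': 0.0494, 'ff': 30.0}
```

>>> apply_moves --pt "0.17 0 -0.02 0 255" --pt "0.34 0 -0.03 0 255" --pt "0.51 0 -0.02 0 255" --pt "0.68 0 0 0 255"

```text
t: 23.68
ee_pos: [0.5027, -0.051, 0.2203]
orientation: [0.004, -0.103, 0.995, 0.0]
force: [8.3, 6.5, -0.8]
gripper_width: 0.0499
finger_force: 30.0
```

```bash
python3 h.py
```

```text
{'t': 23.68, 'th': np.float64(-8.2), 'r': np.float64(0.0791), 'F': array([ 8.16,  6.43, -0.92]), 'T': array([ 1.119, -1.771,  0.101]), 'Fx': np.float64(9.31), 'Ty': np.float64(-1.963), 'Mg': np.float64(-0.719), 'w': 0.0499, 'ff': 30.0}
```

>>> apply_moves --pt "0.17 0 0.04 0 255" --pt "0.33 0 0.09 0 255" --pt "0.49 0 0.15 0 255" --pt "0.64 0 0.23 0 255"

```text
t: 24.18
ee_pos: [0.4779, -0.0564, 0.2134]
orientation: [0.005, -0.103, 0.995, -0.0]
force: [2.2, 7.4, 13.5]
gripper_width: 0.05
finger_force: 30.0
```

```bash
python3 h.py
```

```text
{'t': 24.18, 'th': np.float64(-27.2), 'r': np.float64(0.0802), 'F': array([ 2.12,  7.26, 13.4 ]), 'T': array([ 1.505, -0.7  ,  0.164]), 'Fx': np.float64(3.57), 'Ty': np.float64(-0.995), 'Mg': np.float64(-0.746), 'w': 0.05, 'ff': 30.0}
```

>>> apply_moves --pt "0.14 0 0.09 0 255" --pt "0.28 0 0.19 0 255" --pt "0.4 0 0.31 0 255" --pt "0.52 0 0.44 0 255"

```text
t: 24.68
ee_pos: [0.4558, -0.0611, 0.1956]
orientation: [0.003, -0.103, 0.995, -0.001]
force: [-2.7, 6.2, 16.3]
gripper_width: 0.0499
finger_force: 30.0
```

```bash
python3 h.py
```

```text
{'t': 24.68, 'th': np.float64(-47.9), 'r': np.float64(0.0799), 'F': array([-2.76,  6.1 , 16.17]), 'T': array([1.313, 0.218, 0.072]), 'Fx': np.float64(-1.45), 'Ty': np.float64(-0.056), 'Mg': np.float64(-0.881), 'w': 0.0499, 'ff': 30.0}
```

```bash
cat > fit2.py <<'E'
from fit import *
t,x,z,F,Ty=data(); th=np.arctan2(x,z); Fx=F@bx; M=-(z*Fx-x*F[:,2])
sec=t>19; ph=th+np.where(sec,np.radians(87.8),0)
fwd=np.where((t<11.7)|((t>14.7)&(t<22.3)),1,-1)
def rep(nm,A,y,k):
    A,y=A[k],y[k]; p,*_=np.linalg.lstsq(A,y,rcond=None); r=y-A@p; s=r.std()*np.sqrt(len(y)/(len(y)-A.shape[1])); cov=np.linalg.inv(A.T@A)*s**2
    d=np.degrees(np.arctan2(-p[1],-p[0])); print(nm,p.round(3),"W",np.hypot(*p[:2]).round(3),"psi=phi1+",d.round(1),"+-",np.degrees(np.sqrt(cov[0,0])/np.hypot(*p[:2])).round(1),"rms",s.round(3)); return r
S,Co=np.sin(ph),np.cos(ph); o=0*th+1; al=o>0
r=rep("all",np.c_[S,Co,fwd],M,al); print(np.c_[t,np.degrees(ph),fwd,M,r].round(2))
rep("sec",np.c_[S,Co,fwd],M,sec); rep("first",np.c_[S,Co,fwd],M,~sec); rep("offset",np.c_[S,Co,fwd,o],M,al)
rep("ctr",np.c_[S,Co,fwd,F[:,2],Fx],M,al)
E
python3 fit2.py
```

```text
all [-0.024 -0.192  0.653] W 0.194 psi=phi1+ 83.0 +- 5.1 rms 0.058
[[ 9.0500e+00 -4.1820e+01  1.0000e+00  5.5000e-01  2.0000e-02]
 [ 9.5500e+00 -2.2060e+01  1.0000e+00  5.4000e-01  6.0000e-02]
 [ 1.0050e+01 -1.7600e+00  1.0000e+00  4.7000e-01  1.0000e-02]
 [ 1.0550e+01  1.8640e+01  1.0000e+00  4.1000e-01 -5.0000e-02]
 [ 1.1050e+01  3.9000e+01  1.0000e+00  4.3000e-01 -6.0000e-02]
 [ 1.1550e+01  5.8790e+01  1.0000e+00  4.8000e-01 -5.0000e-02]
 [ 1.2050e+01  4.0560e+01 -1.0000e+00 -7.6000e-01  5.0000e-02]
 [ 1.2550e+01  2.0880e+01 -1.0000e+00 -8.1000e-01  3.0000e-02]
 [ 1.3050e+01  2.0300e+00 -1.0000e+00 -7.2000e-01  1.2000e-01]
 [ 1.3550e+01 -1.5960e+01 -1.0000e+00 -8.5000e-01 -1.0000e-02]
 [ 1.4050e+01 -3.6160e+01 -1.0000e+00 -8.7000e-01 -8.0000e-02]
 [ 1.4550e+01 -5.7310e+01 -1.0000e+00 -8.7000e-01 -1.4000e-01]
 [ 1.5550e+01 -2.2040e+01  1.0000e+00  5.2000e-01  3.0000e-02]
 [ 1.6550e+01  1.8320e+01  1.0000e+00  4.5000e-01 -1.0000e-02]
 [ 1.7550e+01  5.8470e+01  1.0000e+00  5.5000e-01  2.0000e-02]
 [ 2.0680e+01  7.5750e+01  1.0000e+00  5.5000e-01 -3.0000e-02]
 [ 2.1180e+01  9.6010e+01  1.0000e+00  7.0000e-01  5.0000e-02]
 [ 2.1680e+01  1.1691e+02  1.0000e+00  6.6000e-01 -6.0000e-02]
 [ 2.2180e+01  1.3750e+02  1.0000e+00  7.7000e-01 -1.0000e-02]
 [ 2.2680e+01  1.1789e+02 -1.0000e+00 -5.6000e-01  2.0000e-02]
 [ 2.3180e+01  9.8200e+01 -1.0000e+00 -6.8000e-01 -3.0000e-02]
 [ 2.3680e+01  7.9590e+01 -1.0000e+00 -7.2000e-01 -1.0000e-02]
 [ 2.4180e+01  6.0620e+01 -1.0000e+00 -7.5000e-01  2.0000e-02]
 [ 2.4680e+01  3.9930e+01 -1.0000e+00 -8.8000e-01 -7.0000e-02]]
sec [-0.036 -0.212  0.649] W 0.215 psi=phi1+ 80.4 +- 4.6 rms 0.045
first [-0.004 -0.189  0.649] W 0.189 psi=phi1+ 88.7 +- 10.2 rms 0.069
offset [-0.003 -0.166  0.654 -0.028] W 0.166 psi=phi1+ 88.9 +- 8.6 rms 0.058
ctr [-0.025 -0.196  0.664 -0.003  0.004] W 0.198 psi=phi1+ 82.8 +- 3.9 rms 0.045
```

The joint fit puts the heavy side straight down at a grip angle near +9° (±4°). One more pass back and forth will firm that up.

>>> apply_moves --pt "-0.12 0 -0.13 0 255" --pt "-0.24 0 -0.25 0 255" --pt "-0.38 0 -0.35 0 255" --pt "-0.52 0 -0.44 0 255"

```text
t: 25.18
ee_pos: [0.4751, -0.0568, 0.2086]
orientation: [-0.001, -0.103, 0.995, 0.0]
force: [-1.8, 0.2, -10.8]
gripper_width: 0.0497
finger_force: 30.0
```

```bash
python3 h.py
```

```text
{'t': 25.18, 'th': np.float64(-30.6), 'r': np.float64(0.0775), 'F': array([ -1.93,   0.12, -10.88]), 'T': array([-0.12 ,  0.737,  0.088]), 'Fx': np.float64(-1.86), 'Ty': np.float64(0.746), 'Mg': np.float64(0.554), 'w': 0.0497, 'ff': 30.0}
```

>>> apply_moves --pt "-0.15 0 -0.08 0 255" --pt "-0.31 0 -0.14 0 255" --pt "-0.47 0 -0.19 0 255" --pt "-0.64 0 -0.23 0 255"

```text
t: 25.68
ee_pos: [0.4999, -0.0515, 0.2176]
orientation: [-0.001, -0.103, 0.995, 0.0]
force: [-5.1, -1.0, -15.8]
gripper_width: 0.0498
finger_force: 30.0
```

```bash
python3 h.py
```

```text
{'t': 25.68, 'th': np.float64(-10.6), 'r': np.float64(0.0769), 'F': array([ -5.19,  -1.09, -15.85]), 'T': array([-0.2  ,  1.17 ,  0.095]), 'Fx': np.float64(-5.31), 'Ty': np.float64(1.186), 'Mg': np.float64(0.626), 'w': 0.0498, 'ff': 30.0}
```

>>> apply_moves --pt "-0.17 0 -0.02 0 255" --pt "-0.34 0 -0.03 0 255" --pt "-0.51 0 -0.02 0 255" --pt "-0.68 0 0 0 255"

```text
t: 26.18
ee_pos: [0.5258, -0.046, 0.2185]
orientation: [-0.002, -0.103, 0.995, 0.0]
force: [-9.4, -1.0, -8.7]
gripper_width: 0.05
finger_force: 30.0
```

```bash
python3 h.py
```

```text
{'t': 26.18, 'th': np.float64(9.2), 'r': np.float64(0.0775), 'F': array([-9.5 , -1.09, -8.79]), 'T': array([-0.085,  2.056,  0.146]), 'Fx': np.float64(-9.52), 'Ty': np.float64(2.03), 'Mg': np.float64(0.62), 'w': 0.05, 'ff': 30.0}
```

>>> apply_moves --pt "-0.17 0 0.04 0 255" --pt "-0.33 0 0.09 0 255" --pt "-0.49 0 0.15 0 255" --pt "-0.64 0 0.23 0 255"

```text
t: 26.68
ee_pos: [0.5519, -0.0405, 0.211]
orientation: [-0.0, -0.103, 0.995, 0.0]
force: [-10.2, 2.1, 1.0]
gripper_width: 0.0498
finger_force: 30.0
```

```bash
python3 h.py
```

```text
{'t': 26.68, 'th': np.float64(29.4), 'r': np.float64(0.0793), 'F': array([-10.31,   2.02,   0.87]), 'T': array([0.297, 2.11 , 0.11 ]), 'Fx': np.float64(-9.67), 'Ty': np.float64(2.004), 'Mg': np.float64(0.702), 'w': 0.0498, 'ff': 30.0}
```

>>> apply_moves --pt "-0.14 0 0.09 0 255" --pt "-0.28 0 0.19 0 255" --pt "-0.4 0 0.31 0 255" --pt "-0.52 0 0.44 0 255"

```text
t: 27.18
ee_pos: [0.5745, -0.0358, 0.1954]
orientation: [0.003, -0.103, 0.995, -0.0]
force: [-6.9, 4.3, 6.3]
gripper_width: 0.0495
finger_force: 30.0
```

```bash
python3 h.py
```

```text
{'t': 27.18, 'th': np.float64(49.3), 'r': np.float64(0.0819), 'F': array([-7.03,  4.19,  6.22]), 'T': array([0.789, 1.533, 0.097]), 'Fx': np.float64(-6.02), 'Ty': np.float64(1.338), 'Mg': np.float64(0.708), 'w': 0.0495, 'ff': 30.0}
```

>>> apply_moves --pt "0.12 0 -0.13 0 255" --pt "0.24 0 -0.25 0 255" --pt "0.38 0 -0.35 0 255" --pt "0.52 0 -0.44 0 255"

```text
t: 27.68
ee_pos: [0.5553, -0.0398, 0.2112]
orientation: [0.004, -0.103, 0.995, 0.0]
force: [3.3, 4.8, -6.7]
gripper_width: 0.0493
finger_force: 30.0
```

```bash
python3 h.py
```

```text
{'t': 27.68, 'th': np.float64(31.5), 'r': np.float64(0.0812), 'F': array([ 3.16,  4.69, -6.85]), 'T': array([ 0.958, -0.817,  0.05 ]), 'Fx': np.float64(4.06), 'Ty': np.float64(-0.997), 'Mg': np.float64(-0.572), 'w': 0.0493, 'ff': 30.0}
```

>>> apply_moves --pt "0.15 0 -0.08 0 255" --pt "0.31 0 -0.14 0 255" --pt "0.47 0 -0.19 0 255" --pt "0.64 0 -0.23 0 255"

```text
t: 28.18
ee_pos: [0.5315, -0.0449, 0.2211]
orientation: [0.006, -0.103, 0.995, 0.0]
force: [4.7, 6.5, -4.6]
gripper_width: 0.05
finger_force: 30.0
```

```bash
python3 h.py; sed -i 's/^fwd=.*/fwd=np.where((t<11.7)|((t>14.7)\&(t<22.3))|((t>24.8)\&(t<27.3)),1,-1)/' fit2.py; python3 fit2.py
```

```text
{'t': 28.18, 'th': np.float64(12.9), 'r': np.float64(0.0811), 'F': array([ 4.58,  6.41, -4.71]), 'T': array([ 1.16 , -1.258,  0.052]), 'Fx': np.float64(5.8), 'Ty': np.float64(-1.47), 'Mg': np.float64(-0.544), 'w': 0.05, 'ff': 30.0}
all [-0.018 -0.187  0.647] W 0.188 psi=phi1+ 84.4 +- 4.2 rms 0.056
[[ 9.0500e+00 -4.1820e+01  1.0000e+00  5.5000e-01  3.0000e-02]
 [ 9.5500e+00 -2.2060e+01  1.0000e+00  5.4000e-01  6.0000e-02]
 [ 1.0050e+01 -1.7600e+00  1.0000e+00  4.7000e-01  1.0000e-02]
 [ 1.0550e+01  1.8640e+01  1.0000e+00  4.1000e-01 -5.0000e-02]
 [ 1.1050e+01  3.9000e+01  1.0000e+00  4.3000e-01 -6.0000e-02]
 [ 1.1550e+01  5.8790e+01  1.0000e+00  4.8000e-01 -5.0000e-02]
 [ 1.2050e+01  4.0560e+01 -1.0000e+00 -7.6000e-01  4.0000e-02]
 [ 1.2550e+01  2.0880e+01 -1.0000e+00 -8.1000e-01  2.0000e-02]
 [ 1.3050e+01  2.0300e+00 -1.0000e+00 -7.2000e-01  1.1000e-01]
 [ 1.3550e+01 -1.5960e+01 -1.0000e+00 -8.5000e-01 -2.0000e-02]
 [ 1.4050e+01 -3.6160e+01 -1.0000e+00 -8.7000e-01 -8.0000e-02]
 [ 1.4550e+01 -5.7310e+01 -1.0000e+00 -8.7000e-01 -1.4000e-01]
 [ 1.5550e+01 -2.2040e+01  1.0000e+00  5.2000
[... 747 characters left out ...]
0  5.5000e-01  2.0000e-02]
 [ 2.5680e+01  7.7190e+01  1.0000e+00  6.3000e-01  4.0000e-02]
 [ 2.6180e+01  9.6980e+01  1.0000e+00  6.2000e-01 -3.0000e-02]
 [ 2.6680e+01  1.1725e+02  1.0000e+00  7.0000e-01 -1.0000e-02]
 [ 2.7180e+01  1.3712e+02  1.0000e+00  7.1000e-01 -6.0000e-02]
 [ 2.7680e+01  1.1933e+02 -1.0000e+00 -5.7000e-01 -0.0000e+00]
 [ 2.8180e+01  1.0068e+02 -1.0000e+00 -5.4000e-01  9.0000e-02]]
sec [-0.023 -0.186  0.644] W 0.187 psi=phi1+ 82.9 +- 4.2 rms 0.048
first [-0.004 -0.189  0.649] W 0.189 psi=phi1+ 88.7 +- 10.2 rms 0.069
offset [ 0.006 -0.164  0.648 -0.027] W 0.165 psi=phi1+ 92.1 +- 7.7 rms 0.055
ctr [-0.024 -0.195  0.662 -0.003  0.004] W 0.196 psi=phi1+ 83.0 +- 3.1 rms 0.042
```

>>> apply_moves --pt "0.03 0 0 0 255" --pt "0.05 0 0 0 255" --pt "0.05 0 0 0 255" --pt "0.05 0 0 0 255"

```text
t: 28.68
ee_pos: [0.5299, -0.0453, 0.2215]
orientation: [0.006, -0.103, 0.995, 0.0]
force: [6.1, 7.9, -4.1]
gripper_width: 0.0497
finger_force: 30.0
```

Run:
```python
from h import *; from station import robot,optics
print(mom(robot.get_obs())); fs=optics.grab_frame("side"); ft=optics.grab_frame("top"); print(mom(robot.get_obs()))
for n,f in(("old side t6.2",pickle.load(open("side3.pkl","rb"))),("old top t0",pickle.load(open("top0.pkl","rb"))),("side",fs),("top",ft)):
    P=cloud(f); D=P-C; l=D@bx; a=D@ay; z=D[...,2]; px=f["pixels"].astype(int)
    k=(abs(a)<.022)&(abs(np.hypot(l,z)-.09)<.008)&(px.min(-1)>(80 if "side" in n else 130))&(f["z_map"]>0)
    ang=np.degrees(np.arctan2(l[k],z[k])); h,e=np.histogram(ang,np.arange(-180,181,5)); print(n,[(int(e[i]),int(h[i])) for i in np.nonzero(h)[0]])
i=[cv2.cvtColor(f["pixels"],cv2.COLOR_RGB2BGR) for f in(fs,ft)]
cv2.imwrite("pics/c5.png",cv2.resize(cv2.hconcat([i[0][150:290,220:360],i[1][150:290,230:370]]),(800,400),interpolation=cv2.INTER_CUBIC))
```

```text
{'t': 28.68, 'th': np.float64(11.7), 'r': np.float64(0.0811), 'F': array([ 6.03,  7.81, -4.25]), 'T': array([ 1.254, -1.3  ,  0.102]), 'Fx': np.float64(7.51), 'Ty': np.float64(-1.53), 'Mg': np.float64(-0.667), 'w': 0.0497, 'ff': 30.0}
{'t': 28.77, 'th': np.float64(11.7), 'r': np.float64(0.0812), 'F': array([ 5.49,  6.9 , -3.22]), 'T': array([ 1.311, -1.232,  0.071]), 'Fx': np.float64(6.79), 'Ty': np.float64(-1.476), 'Mg': np.float64(-0.593), 'w': 0.0498, 'ff': 30.0}
old side t6.2 [(-40, 5), (-35, 27), (-30, 25)]
old top t0 [(10, 19), (15, 30), (20, 46), (25, 42), (30, 1)]
side [(-20, 11), (-15, 6)]
top []
```

View pics/c5.png

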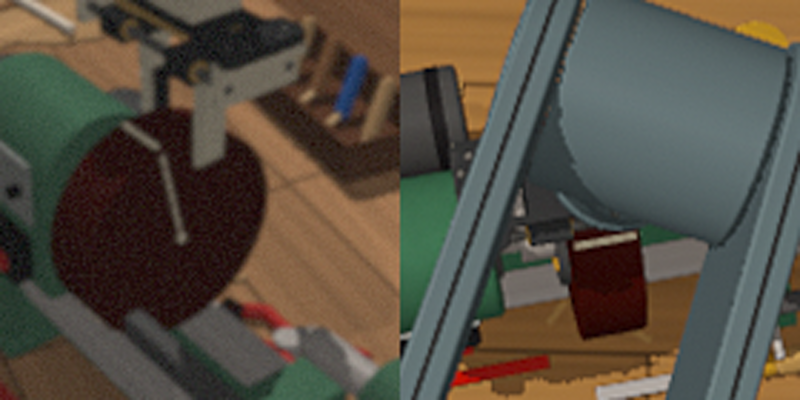

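The stroke and the chalk line on the face show the single stroke at about −17°. The grip angles predict 25° more turn, so the pads creep. I'll measure the blank's angle from the face line in the side view at every reading.

```bash
cat > h2.py <<'E'
from h import *
def line(f,o=None):
    p=f["pixels"].min(-1).astype(np.float32); p=cv2.GaussianBlur(p,(3,3),0); rr=np.arange(.014,.082,.004); A=np.arange(-180,180,1.)
    sc=[]
    for a in np.radians(A):
        X=(C-.025*ay)+rr[:,None]*(bx*np.sin(a)+np.array([0,0,np.cos(a)])); c=X@f["R"].T+f["t"]; u=c@f["K"].T; u=(u[:,:2]/u[:,2:]).astype(np.float32)
        v=cv2.remap(p,u[None,:,0].copy(),u[None,:,1].copy(),cv2.INTER_LINEAR)[0]; sc.append(np.percentile(v,25))
    sc=np.array(sc); i=sc.argmax(); return A[i],sc[i],np.sort(sc)[-20]
if __name__=="__main__":
    from station import robot,optics
    o=robot.get_obs(); f=optics.grab_frame("side"); l=line(f); m=mom(o)
    open('log2.txt','a').write(repr([float(v) for v in (o['t'],*o['ee_pos'],*o['force'],l[0])])+'\n')
    print("t",m["t"],"th",m["th"],"r",m["r"],"M",m["Mg"],"chalk",l)
E
python3 -c "
from h2 import *
for n in('side0','side3'): print(n,line(pickle.load(open(n+'.pkl','rb'))))"; python3 h2.py
```

```text
side0 (np.float64(147.0), np.float32(57.057373), np.float32(15.869141))
side3 (np.float64(-147.0), np.float32(57.928955), np.float32(22.003235))
t 28.77 th 11.7 r 0.0812 M -0.593 chalk (np.float64(-16.0), np.float32(58.08423), np.float32(16.20459))
```

>>> apply_moves --pt "-0.17 0 0.04 0 255" --pt "-0.33 0 0.09 0 255" --pt "-0.49 0 0.15 0 255" --pt "-0.64 0 0.23 0 255"

```text
t: 29.32
ee_pos: [0.5517, -0.0406, 0.213]
orientation: [0.003, -0.103, 0.995, -0.0]
force: [-5.9, 5.2, 7.8]
gripper_width: 0.0496
finger_force: 30.0
```

```bash
python3 h2.py
```

```text
t 29.32 th 28.6 r 0.0809 M 0.643 chalk (np.float64(-1.0), np.float32(57.495605), np.float32(16.087036))
```

>>> apply_moves --pt "-0.14 0 0.09 0 255" --pt "-0.28 0 0.19 0 255" --pt "-0.4 0 0.31 0 255" --pt "-0.52 0 0.44 0 255"

```text
t: 29.88
ee_pos: [0.5734, -0.036, 0.1962]
orientation: [0.004, -0.103, 0.995, -0.0]
force: [-3.4, 4.8, 8.4]
gripper_width: 0.0496
finger_force: 30.0
```

```bash
python3 h2.py
```

```text
t 29.88 th 48.4 r 0.0815 M 0.637 chalk (np.float64(16.0), np.float32(56.493164), np.float32(16.893066))
```

>>> apply_moves --pt "0.12 0 -0.13 0 255" --pt "0.24 0 -0.25 0 255" --pt "0.38 0 -0.35 0 255" --pt "0.52 0 -0.44 0 255"

```text
t: 30.42
ee_pos: [0.5535, -0.0402, 0.2113]
orientation: [0.004, -0.103, 0.995, 0.0]
force: [3.6, 6.0, -7.8]
gripper_width: 0.0494
finger_force: 30.0
```

```bash
python3 h2.py
```

```text
t 30.43 th 30.4 r 0.0804 M -0.642 chalk (np.float64(-1.0), np.float32(57.341675), np.float32(16.089966))
```

>>> apply_moves --pt "0.15 0 -0.08 0 255" --pt "0.31 0 -0.14 0 255" --pt "0.47 0 -0.19 0 255" --pt "0.64 0 -0.23 0 255"

```text
t: 30.98
ee_pos: [0.5292, -0.0454, 0.2207]
orientation: [0.005, -0.103, 0.995, 0.0]
force: [6.4, 6.6, -7.8]
gripper_width: 0.05
finger_force: 30.0
```

```bash
python3 h2.py
```

```text
t 30.98 th 11.3 r 0.0803 M -0.711 chalk (np.float64(-16.0), np.float32(58.97754), np.float32(16.814941))
```

>>> apply_moves --pt "0.17 0 -0.02 0 255" --pt "0.34 0 -0.03 0 255" --pt "0.51 0 -0.02 0 255" --pt "0.68 0 0 0 255"

```text
t: 31.52
ee_pos: [0.5041, -0.0508, 0.2223]
orientation: [0.007, -0.103, 0.995, 0.0]
force: [7.1, 8.2, 1.7]
gripper_width: 0.0498
finger_force: 30.0
```

```bash
python3 h2.py
```

```text
t 31.52 th -7.0 r 0.0809 M -0.7 chalk (np.float64(-32.0), np.float32(57.589844), np.float32(16.09375))
```

>>> apply_moves --pt "0.17 0 0.04 0 255" --pt "0.33 0 0.09 0 255" --pt "0.49 0 0.15 0 255" --pt "0.64 0 0.23 0 255"

```text
t: 32.08
ee_pos: [0.479, -0.0562, 0.2151]
orientation: [0.008, -0.103, 0.995, -0.001]
force: [0.6, 9.7, 14.7]
gripper_width: 0.0498
finger_force: 30.0
```

```bash
python3 h2.py
```

```text
t 32.08 th -25.9 r 0.0813 M -0.7 chalk (np.float64(-47.0), np.float32(57.89392), np.float32(15.51416))
```

>>> apply_moves --pt "0.14 0 0.09 0 255" --pt "0.28 0 0.19 0 255" --pt "0.4 0 0.31 0 255" --pt "0.52 0 0.44 0 255"

```text
t: 32.62
ee_pos: [0.4568, -0.0609, 0.197]
orientation: [0.006, -0.103, 0.995, -0.001]
force: [-3.4, 8.1, 16.4]
gripper_width: 0.05
finger_force: 30.0
```

```bash
python3 h2.py
```

```text
t 32.62 th -46.6 r 0.0802 M -0.852 chalk (np.float64(-65.0), np.float32(60.684082), np.float32(16.236328))
```

The blank turns only about 0.84° per degree of grip angle, because the pads pivot near the rim's edge. That explains the mismatch. I'll log the forward half and refit against the chalk angle.

>>> apply_moves --pt "-0.12 0 -0.13 0 255" --pt "-0.24 0 -0.25 0 255" --pt "-0.38 0 -0.35 0 255" --pt "-0.52 0 -0.44 0 255"

```text
t: 33.17
ee_pos: [0.4734, -0.0572, 0.2089]
orientation: [-0.001, -0.103, 0.995, 0.0]
force: [-3.8, 1.8, -9.5]
gripper_width: 0.05
finger_force: 30.0
```

```bash
python3 h2.py
```

```text
t 33.17 th -31.6 r 0.0786 M 0.632 chalk (np.float64(-52.0), np.float32(57.34375), np.float32(16.220703))
```

>>> apply_moves --pt "-0.15 0 -0.08 0 255" --pt "-0.31 0 -0.14 0 255" --pt "-0.47 0 -0.19 0 255" --pt "-0.64 0 -0.23 0 255"

```text
t: 33.72
ee_pos: [0.4979, -0.052, 0.2179]
orientation: [-0.001, -0.103, 0.995, 0.0]
force: [-5.7, 2.8, -10.6]
gripper_width: 0.0501
finger_force: 30.0
```

```bash
python3 h2.py
```

```text
t 33.73 th -12.1 r 0.0776 M 0.567 chalk (np.float64(-35.0), np.float32(59.28662), np.float32(16.021118))
```

>>> apply_moves --pt "-0.17 0 -0.02 0 255" --pt "-0.34 0 -0.03 0 255" --pt "-0.51 0 -0.02 0 255" --pt "-0.68 0 0 0 255"

```text
t: 34.28
ee_pos: [0.5241, -0.0464, 0.2187]
orientation: [-0.001, -0.103, 0.995, 0.0]
force: [-9.9, 3.4, -4.0]
gripper_width: 0.0496
finger_force: 30.0
```

```bash
python3 h2.py
```

```text
t 34.27 th 7.9 r 0.0774 M 0.656 chalk (np.float64(-20.0), np.float32(58.020508), np.float32(15.791626))
```

>>> apply_moves --pt "-0.17 0 0.04 0 255" --pt "-0.33 0 0.09 0 255" --pt "-0.49 0 0.15 0 255" --pt "-0.64 0 0.23 0 255"

```text
t: 34.83
ee_pos: [0.5503, -0.0409, 0.2109]
orientation: [0.0, -0.103, 0.995, 0.0]
force: [-9.1, 4.0, 4.2]
gripper_width: 0.0501
finger_force: 30.0
```

```bash
python3 h2.py
```

```text
t 34.83 th 28.4 r 0.0784 M 0.718 chalk (np.float64(-3.0), np.float32(53.564087), np.float32(16.819336))
```

>>> apply_moves --pt "-0.14 0 0.09 0 255" --pt "-0.28 0 0.19 0 255" --pt "-0.4 0 0.31 0 255" --pt "-0.52 0 0.44 0 255"

```text
t: 35.38
ee_pos: [0.5728, -0.0361, 0.1951]
orientation: [0.003, -0.103, 0.995, -0.0]
force: [-5.3, 5.9, 8.9]
gripper_width: 0.0499
finger_force: 30.0
```

```bash
python3 h2.py
cat > fit3.py <<'E'
from h import *
a=np.array([eval(l) for l in open("log.txt")]); a=a[a[:,0]>8.8][:,:7]; b=np.array([eval(l) for l in open("log2.txt")])[1:]
D=np.vstack([a,b[:,:7]]); t=D[:,0]; d=D[:,1:4]+[0,0,.048]-C; x=d@bx; z=d[:,2]; F=D[:,4:7]-F0; Fx=F@bx; Fz=F[:,2]
th=np.degrees(np.arctan2(x,z)); nb=len(b); k,c0=np.polyfit(th[-nb:],b[:,7],1); print("chi=%.1f+%.3f th"%(c0,k),"res",(b[:,7]-c0-k*th[-nb:]).round(1))
chi=np.where(t<19,-150+k*(th+61.4),c0+k*th); chi[-nb:]=b[:,7]
fwd=np.where((t<11.7)|((t>14.7)&(t<22.3))|((t>24.8)&(t<27.3))|((t>28.9)&(t<30))|(t>32.8),1,-1)
for dz in (0,.012):
    M=-((z+dz)*Fx-x*Fz)
    def rep(nm,A,k):
        A,y=A[k],M[k]; p,*_=np.linalg.lstsq(A,y,rcond=None); r=y-A@p; s=r.std()*np.sqrt(len(y)/(len(y)-A.shape[1])); V=np.linalg.inv(A.T@A)*s*s
        psi=np.degrees(np.arctan2(-p[1],-p[0])); W=np.hypot(p[0],p[1]); g=np.array([p[1],-p[0]])/W**2
        print(nm,p.round(3),"W",W.round(3),"psi=chi+%.1f -> down at chi=%.1f +- %.1f"%(psi,180-psi,np.degrees(np.sqrt(g@V[:2,:2]@g))),"rms",s.round(3)); return r
    S,Co=np.sin(np.radians(chi)),np.cos(np.radians(chi)); o=0*t+1; al=o>0
    rep("all",np.c_[S,Co,fwd],al); rep("offset",np.c_[S,Co,fwd,o],al); rep("sec",np.c_[S,Co,fwd],t>19); rep("third",np.c_[S,Co,fwd],t>28.9); rep("first",np.c_[S,Co,fwd],t<19); r=rep("ctr",np.c_[S,Co,fwd,Fz,Fx],al)
E
python3 fit3.py
```

```text
t 35.38 th 48.7 r 0.0804 M 0.749 chalk (np.float64(13.0), np.float32(56.470215), np.float32(16.092285))
chi=-25.8+0.830 th res [ 1.   1.7 -0.4  0.4 -0.4  0.3 -0.5  0.1  0.8 -0.7 -0.8 -1.6]
all [0.176 0.045 0.651] W 0.182 psi=chi+-165.8 -> down at chi=345.8 +- 3.4 rms 0.054
offset [ 0.165  0.053  0.651 -0.011] W 0.173 psi=chi+-162.3 -> down at chi=342.3 +- 8.7 rms 0.055
sec [0.17  0.045 0.653] W 0.176 psi=chi+-165.2 -> down at chi=345.2 +- 3.6 rms 0.052
third [0.117 0.011 0.67 ] W 0.118 psi=chi+-174.6 -> down at chi=354.6 +- 9.6 rms 0.053
first [0.18  0.029 0.65 ] W 0.182 psi=chi+-170.8 -> down at chi=350.8 +- 11.4 rms 0.064
ctr [ 0.18   0.045  0.652 -0.003  0.001] W 0.185 psi=chi+-166.1 -> down at chi=346.1 +- 3.0 rms 0.048
all [0.177 0.051 0.707] W 0.185 psi=chi+-163.9 -> down at chi=343.9 +- 3.6 rms 0.059
offset [0.179 0.05  0.707 0.002] W 0.186 psi=chi+-164.5 -> down at chi=344.5 +- 8.6 rms 0.06
sec [0.149 0.048 0.718] W 0.156 psi=chi+-162.3 -> down at chi=342.3 +- 4.7 rms 0.061
third [0.081 0.003 0.734] W 0.081 psi=chi+-177.6 -> down at chi=357.6 +- 17.1 rms 0.061
first [0.19  0.009 0.696] W 0.19 psi=chi+-177.2 -> down at chi=357.2 +- 8.5 rms 0.05
ctr [ 0.18   0.045  0.652 -0.003 -0.011] W 0.185 psi=chi+-166.1 -> down at chi=346.1 +- 3.0 rms 0.048
```

The pooled fit gives straight down at chalk ≈ −14° ± 4°. I'll regrip once and sweep past it on the other side, to remove any constant offset.

>>> apply_moves --pt "0 0 0 0 0" --pt "0 0 0 0 0" --pt "0 0 0 0 0" --pt "0 0 0 0 0" --pt "0 0 -0.7 0 0" --pt "0.6 0 -1.3 0 0" --pt "1.3 0 -1.4 0 0" --pt "2.0 0 -1.3 0 0" --pt "2.14 0 -0.9 0 0" --pt "2.14 0 -0.55 0 0" --pt "2.14 0 -0.55 0 0" --pt "2.14 0 -0.55 0 0"

```text
t: 36.92
ee_pos: [0.4873, -0.0547, 0.2138]
orientation: [0.0, -0.103, 0.995, -0.0]
force: [0.2, -0.6, 0.4]
gripper_width: 0.0927
finger_force: 0.0
```

Run:
```python
from h2 import *; from station import robot,optics
o=robot.get_obs(); print(units(o,tgt(-20)), mom(o), line(optics.grab_frame("side")))
r=1.95
for g in (-20,0,20,40):
        th=np.radians(g+np.array([5,10,15,20])); t0=np.radians(g)
        print(g,[[float(round(-r*(np.sin(t)-np.sin(t0)),2)),float(round(-r*(np.cos(t)-np.cos(t0)),2))] for t in th])
```

```text
(array([-0.01110809, -0.00501572, -0.03713062]), np.float64(-0.012400242832529027)) {'t': 36.92, 'th': np.float64(-20.7), 'r': np.float64(0.0768), 'F': array([ 0.06, -0.67,  0.29]), 'T': array([-0.006,  0.023,  0.047]), 'Fx': np.float64(-0.08), 'Ty': np.float64(0.024), 'Mg': np.float64(-0.002), 'w': 0.0927, 'ff': 0.0} (np.float64(7.0), np.float32(75.50586), np.float32(59.226685))
-20 [[-0.16, -0.05], [-0.33, -0.09], [-0.5, -0.11], [-0.67, -0.12]]
0 [[-0.17, 0.01], [-0.34, 0.03], [-0.5, 0.07], [-0.67, 0.12]]
20 [[-0.16, 0.07], [-0.31, 0.14], [-0.45, 0.24], [-0.59, 0.34]]
40 [[-0.13, 0.11], [-0.24, 0.24], [-0.34, 0.38], [-0.44, 0.52]]
```

>>> apply_moves --pt "0 0 0 0 255" --pt "0 0 0 0 255" --pt "0 0 0 0 255" --pt "0 0 0 0 255" --pt "0 0 0 0 255" --pt "0 0 0 0 255"

```text
t: 37.72
ee_pos: [0.4866, -0.0544, 0.2137]
orientation: [-0.0, -0.103, 0.995, 0.0]
force: [-1.0, 1.5, 0.8]
gripper_width: 0.0497
finger_force: 30.0
```

```bash
cp log2.txt l2.bak; python3 h2.py; cp l2.bak log2.txt
```

```text
t 37.73 th -21.1 r 0.0768 M 0.039 chalk (np.float64(14.0), np.float32(56.883057), np.float32(20.074707))
```

>>> apply_moves --pt "-0.16 0 -0.05 0 255" --pt "-0.33 0 -0.09 0 255" --pt "-0.5 0 -0.11 0 255" --pt "-0.67 0 -0.12 0 255"

```text
t: 38.28
ee_pos: [0.5089, -0.0496, 0.2168]
orientation: [-0.005, -0.103, 0.995, 0.0]
force: [-10.4, -2.5, -2.1]
gripper_width: 0.0495
finger_force: 30.0
```

```bash
python3 h2.py
```

```text
t 38.27 th -3.8 r 0.075 M 0.819 chalk (np.float64(28.0), np.float32(52.327393), np.float32(25.102783))
```

>>> apply_moves --pt "-0.17 0 0.01 0 255" --pt "-0.34 0 0.03 0 255" --pt "-0.5 0 0.07 0 255" --pt "-0.67 0 0.12 0 255"

```text
t: 38.83
ee_pos: [0.5358, -0.0439, 0.213]
orientation: [-0.004, -0.103, 0.995, 0.0]
force: [-10.3, -0.9, 3.7]
gripper_width: 0.0497
finger_force: 30.0
```

```bash
python3 h2.py
```

```text
t 38.83 th 17.6 r 0.0745 M 0.819 chalk (np.float64(45.0), np.float32(56.445312), np.float32(29.839844))
```

>>> apply_moves --pt "-0.16 0 0.07 0 255" --pt "-0.31 0 0.14 0 255" --pt "-0.45 0 0.24 0 255" --pt "-0.59 0 0.34 0 255"

```text
t: 39.38
ee_pos: [0.5608, -0.0386, 0.2009]
orientation: [-0.001, -0.103, 0.995, 0.0]
force: [-7.2, 0.9, 9.5]
gripper_width: 0.0496
finger_force: 30.0
```

```bash
python3 h2.py
```

```text
t 39.38 th 39.2 r 0.076 M 0.862 chalk (np.float64(62.0), np.float32(51.61035), np.float32(26.845947))
```

>>> apply_moves --pt "-0.13 0 0.11 0 255" --pt "-0.24 0 0.24 0 255" --pt "-0.34 0 0.38 0 255" --pt "-0.44 0 0.52 0 255"

```text
t: 39.92
ee_pos: [0.5801, -0.0346, 0.1812]
orientation: [0.001, -0.103, 0.995, 0.0]
force: [-3.2, 3.3, 11.2]
gripper_width: 0.0497
finger_force: 30.0
```

```bash
python3 h2.py
```

```text
t 39.92 th 59.9 r 0.0783 M 0.851 chalk (np.float64(80.0), np.float32(57.105347), np.float32(20.933594))
```

>>> apply_moves --pt "0.1 0 -0.14 0 255" --pt "0.2 0 -0.28 0 255" --pt "0.31 0 -0.41 0 255" --pt "0.44 0 -0.52 0 255"

```text
t: 40.48
ee_pos: [0.5615, -0.0384, 0.1997]
orientation: [-0.001, -0.103, 0.995, 0.0]
force: [1.1, 3.6, -6.8]
gripper_width: 0.05
finger_force: 30.0
```

```bash
python3 h2.py
```

```text
t 40.48 th 40.3 r 0.0756 M -0.436 chalk (np.float64(62.0), np.float32(49.567383), np.float32(23.624634))
```

>>> apply_moves --pt "0.14 0 -0.1 0 255" --pt "0.28 0 -0.2 0 255" --pt "0.43 0 -0.27 0 255" --pt "0.59 0 -0.34 0 255"

```text
t: 41.02
ee_pos: [0.5385, -0.0433, 0.2134]
orientation: [-0.0, -0.103, 0.995, 0.0]
force: [1.9, 3.7, -10.9]
gripper_width: 0.0499
finger_force: 30.0
```

```bash
python3 h2.py
```

```text
t 41.02 th 19.5 r 0.0757 M -0.456 chalk (np.float64(45.0), np.float32(56.217224), np.float32(28.702759))
```

>>> apply_moves --pt "0.17 0 -0.05 0 255" --pt "0.33 0 -0.09 0 255" --pt "0.5 0 -0.11 0 255" --pt "0.67 0 -0.12 0 255"

```text
t: 41.58
ee_pos: [0.5141, -0.0486, 0.2191]
orientation: [0.002, -0.103, 0.995, 0.0]
force: [5.2, 6.5, -7.2]
gripper_width: 0.0497
finger_force: 30.0
```

```bash
python3 h2.py
```

```text
t 41.58 th 0.3 r 0.0771 M -0.49 chalk (np.float64(26.0), np.float32(53.791016), np.float32(30.768433))
```

>>> apply_moves --pt "0.17 0 0.01 0 255" --pt "0.34 0 0.03 0 255" --pt "0.5 0 0.07 0 255" --pt "0.67 0 0.12 0 255"

```text
t: 42.12
ee_pos: [0.4896, -0.0539, 0.2166]
orientation: [0.004, -0.103, 0.995, -0.0]
force: [4.0, 9.3, 4.4]
gripper_width: 0.0496
finger_force: 30.0
```

```bash
python3 h2.py
```

```text
t 42.12 th -18.4 r 0.0786 M -0.532 chalk (np.float64(11.0), np.float32(57.129272), np.float32(23.137207))
```

```bash
sed -i 's/^k*\(.*\)np.polyfit(th\[-nb:\],b\[:,7\],1)\(.*\)$/XX/' fit3.py
python3 - <<'E'
s=open("fit3.py").read()
s=s.replace("XX\n","nb=len(b); th=np.degrees(np.arctan2(x,z)); k,c0=.830,-25.8\n",1) if "XX\n" in s else s
s=s.replace('|(t>32.8)','|((t>32.8)&(t<40.1))').replace('rep("third",np.c_[S,Co,fwd],t>28.9)','rep("chalked",np.c_[S,Co,fwd],t>28.9); rep("chalked+off",np.c_[S,Co,fwd,o],t>28.9);rep("last",np.c_[S,Co,fwd],t>37)')
open("fit3.py","w").write(s+"    print(r.round(2)[-21:])\n")
E
python3 fit3.py
```

```text
all [0.184 0.052 0.649] W 0.192 psi=chi+-164.2 -> down at chi=344.2 +- 2.8 rms 0.051
offset [0.192 0.042 0.649 0.011] W 0.196 psi=chi+-167.5 -> down at chi=347.5 +- 5.0 rms 0.051
sec [0.193 0.056 0.648] W 0.201 psi=chi+-163.7 -> down at chi=343.7 +- 2.7 rms 0.047
chalked [0.191 0.05  0.65 ] W 0.197 psi=chi+-165.2 -> down at chi=345.2 +- 4.2 rms 0.05
chalked+off [0.185 0.003 0.651 0.04 ] W 0.185 psi=chi+-179.1 -> down at chi=359.1 +- 15.4 rms 0.05
last [0.193 0.079 0.646] W 0.209 psi=chi+-157.8 -> down at chi=337.8 +- 3.1 rms 0.011
first [0.18  0.029 0.65 ] W 0.182 psi=chi+-170.8 -> down at chi=350.8 +- 11.4 rms 0.063
ctr [ 0.188  0.051  0.652 -0.002  0.001] W 0.195 psi=chi+-164.9 -> down at chi=344.9 +- 2.6 rms 0.046
[ 0.09 -0.03 -0.09 -0.06 -0.08  0.    0.09 -0.01  0.08 -0.04  0.02  0.04
  0.03  0.04  0.02  0.05  0.03  0.01 -0.    0.01  0.04]
all [0.19  0.062 0.707] W 0.2 psi=chi+-162.0 -> down at chi=342.0 +- 3.1 rms 0.058
offset [0.205 0.041 0.706 0.023] W 0.21 psi=chi+-168.6 -> down at chi=348.6 +- 5.2 rms 0.058
sec [0.193 0.069 0.713] W 0.205 psi=chi+-160.3 -> down at chi=340.3 +- 3.4 rms 0.06
chalked [0.194 0.062 0.713] W 0.204 psi=chi+-162.3 -> down at chi=342.3 +- 5.7 rms 0.069
chalked+off [ 0.184 -0.028  0.713  0.076] W 0.186 psi=chi+171.4 -> down at chi=8.6 +- 20.7 rms 0.067
last [0.194 0.114 0.72 ] W 0.225 psi=chi+-149.5 -> down at chi=329.5 +- 10.4 rms 0.039
first [0.19  0.009 0.696] W 0.19 psi=chi+-177.2 -> down at chi=357.2 +- 8.5 rms 0.05
ctr [ 0.188  0.051  0.652 -0.002 -0.011] W 0.195 psi=chi+-164.9 -> down at chi=344.9 +- 2.6 rms 0.046
[ 0.09 -0.03 -0.09 -0.06 -0.08  0.    0.09 -0.01  0.08 -0.04  0.02  0.04
  0.03  0.04  0.02  0.05  0.03  0.01 -0.    0.01  0.04]
```

Down is at chalk −15° ± 3°. I'll turn back to it.

>>> apply_moves --pt "0.15 0 0.06 0 255" --pt "0.31 0 0.14 0 255" --pt "0.45 0 0.23 0 255" --pt "0.59 0 0.34 0 255" --pt "0.71 0 0.45 0 255" --pt "0.85 0 0.6 0 255" --pt "0.85 0 0.6 0 255" --pt "0.85 0 0.6 0 255"

```text
t: 43.18
ee_pos: [0.4536, -0.0615, 0.1925]
orientation: [0.001, -0.103, 0.995, -0.0]
force: [-4.2, 7.3, 9.9]
gripper_width: 0.0498
finger_force: 30.0
```

```bash
python3 h2.py
```

```text
t 43.17 th -50.6 r 0.0796 M -0.462 chalk (np.float64(-18.0), np.float32(61.09668), np.float32(18.261719))
```

>>> apply_moves --pt "-0.04 0 -0.05 0 255" --pt "-0.06 0 -0.08 0 255" --pt "-0.06 0 -0.08 0 255" --pt "-0.06 0 -0.08 0 255"

```text
t: 43.72
ee_pos: [0.4539, -0.0614, 0.1932]
orientation: [-0.002, -0.103, 0.995, -0.0]
force: [-4.1, 4.3, -2.0]
gripper_width: 0.0498
finger_force: 30.0
```

```bash
python3 h2.py
python3 - <<'E'
from station import robot,optics
import cv2
f=optics.grab_frame("side"); cv2.imwrite("pics/end.png",cv2.cvtColor(f["pixels"],cv2.COLOR_RGB2BGR))
E
```

```text
t 43.73 th -50.1 r 0.0798 M 0.296 chalk (np.float64(-18.0), np.float32(58.123413), np.float32(17.182617))
```

View pics/end.png

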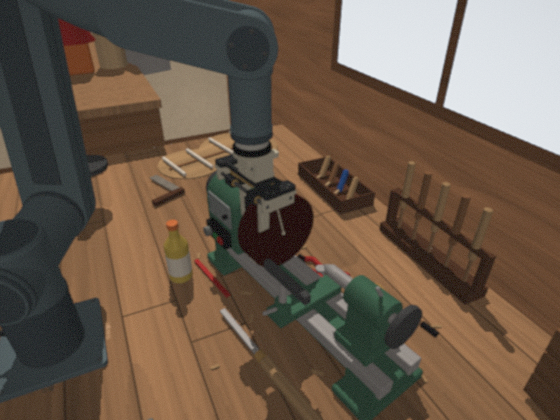

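The final view shows the fingers on the rim at about (262,213), the chalk line at −18°, and the bottle, pencil and gouge where they were. That is within the estimate, so I'm handing it in.

```bash
python3 -c "
from station import robot
print(robot.finish_job())"
```

```text
the job is handed in; nothing more can be done
None
```

I handed the job in with the blank still gripped by the rim, unmoving in the last readings, and its heavy side about straight down: the single chalk stroke is at −18° from the top, my estimate for it was −15° ± 3° (possibly a few degrees more), and nothing looked disturbed in the last side view.

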